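# Sort the carrom and board-game pieces into their trays

### The arm

A 6-joint arm with a two-finger parallel gripper is mounted at the origin on the work surface. World frame = base frame: x ahead of the robot, y to its left, z up, the work surface at z = 0. Lengths are in m, angles in degrees, forces in N, time in s.
With the tool pointing down it reaches from about 0.4 to 0.825 m from the base axis. Payload 7 kg.
Tool frame: the origin (TCP) lies at the very end of the fingers, on their centre line; the grasp point (between the pads) lies 19 mm behind it (r.hold_point_z is the distance from the TCP to the grasp point, in m); z points along the fingers, y is the direction in which the jaws open and shut (so a half turn about z gives the same grasp; the last joint's range is limited). The gripper opens to 88 mm and grips with 3 to 60 N. Pads are 19 mm wide; open, the fingers measure 130 mm over their backs; the gripper's body (78 mm by 193 mm) begins 47 mm behind the grasp point.
Start: joints at [80.22, 20.546, 0.682, 0, -70.136, -16.507], TCP at [0.299, 0.605, 0.196] pointing down, gripper open.
Joint ranges: [-176.03, 176.03], [-82.01, 121.73], [-58.28, 71.71], [-173.87, 95.51], [-174.79, -0.11], [-173.66, 173.66]. Speed limits (degrees/s): [136.94, 136.94, 172.46, 180, 180, 180].

### API

Orientations are given as [roll, pitch, yaw] about the fixed x, y, z axes, in that order (R = Rz(yaw) Ry(pitch) Rx(roll)).
In Python, from plant import r gives the robot as it stands. The module is installed in compiled form; this text tells all that it offers.
- The arm moves only by the shell command python3 -m inch 'ROWS' [FORCE]. ROWS is text: rows parted by semicolons, each of 7 numbers parted by spaces: the shift along the tool's x, y, z in m, then the turn, a rotation vector about the tool's x, y, z in rad, then the opening, from 0 (shut) to 1 (fully open). In form: tx ty tz ax ay az jaw; .... A call has 1 to 20 rows; each row shifts and turns the commanded pose from where the row before left it, along the tool's axes as they then stand; what a row does not reach is not made up. A row lasts 1/12 s, in which the tool goes at most 41.7 mm and 7.16 degrees, less where a joint would pass 70% of its speed; a pose out of reach is approached as far as the arm can. A call with a gripper value outside its range is refused whole. The fingers move at their own pace and stop on an object; FORCE is the grip in N (left out, the last holds). Time passes only in rows, so rows that do not move let the fingers close. It gives the time, the measured TCP pose, the force and the opening at its end, in the units of the state.
- r.get_state(): the state, without advancing time (a new reading comes with each control period).
- r.capture(name): name is "scene" or "top" or "wrist"; returns the picture (400x640x3 uint8, red, green, blue); there is no depth.
- r.camera_params(name): a dict with "vfov" (degrees; the focal length in pixels is half the picture's height over the tangent of half this angle, whatever the lens; pixels are square), "cx", "cy" (the principal point, pixels), "R" (3x3) and "t" (3): a world point X has camera coordinates R X + t. Camera axes: x right, y down, z forward; pixel columns grow to the right and rows downward; lengths in m; the calibration is good to about 2 mm. A picture is of the moment at which its call begins: read the wrist's pose just before it. camera_params takes no time and is no camera call; for the wrist camera it gives the pose at the moment of the call.
- r.close_job(): hands the job in, once; it reports no verdict.
Trained networks look in the newest picture that a camera, given by its name, has taken for a name from the list of things; names that differ only in an ending like _2 or _b are one class to them, and where a whole thing is asked for, a point or a joint stands for the part that bears it (a point fixed in the world has none). Each returns a list of dicts, best first, with "p" (0 to 1); they miss things now and then, are a little off and sometimes report something else, mostly with a low value. They report only what shows in the picture. A call takes as long as a camera call. They do not tell look-alikes from the thing itself.
- r.recognise(target, camera): "xy" ([column, row] in pixels, amid what is visible of it).
The state is a dict: "time_s": time; "joints": joint angles; "qd": joint speeds; "joint_torque": joint torques, N m; "tcp_pos": TCP position; "eef_rot": TCP orientation; "contact_force": force on the tool from outside, world axes, zero at the start; "moment": the same for the moment, N m; "gripper_width": finger opening in m.
Only numpy, scipy, OpenCV 4.12 (cv2) and the standard library are available. Lean on these libraries where they do the work, as an engineer would, in place of code of your own. Each camera call takes 0.05 s, during which the arm holds its last target.

### The job

The game is over: put the pieces left on the carrom table away. Both small carrom coins go into the round tray, lying flat side by side, the wider striker goes flat into the square tray, and both pawns go into the long tray, standing upright. Set each piece down on its tray's floor rather than dropping it, and do not push or knock over the little bell and the cork that stand among the pieces.

Things in the scene. Friction and masses are not known exactly. Their poses are not given: they have to be found in the camera images.
- coin_1: carrom coin: small flat plain beechwood disc, 32 mm diameter, 10 mm thick, lying flat on the table. One of two identical coins (either may lie anywhere among the pieces). Origin at the centre of the disc, 5 mm above what it lies on; z is the disc's axis. 15 g.
- coin_2: carrom coin: small flat plain beechwood disc, 32 mm diameter, 10 mm thick, lying flat on the table. One of two identical coins (either may lie anywhere among the pieces). Origin at the centre of the disc, 5 mm above what it lies on; z is the disc's axis. 15 g.
- striker: carrom striker: thick flat disc of purple acrylic, 44 mm diameter, 12 mm thick, wider than the coins, lying flat on the table. Origin at the centre of the disc, 6 mm above what it lies on; z is the disc's axis. 25 g.
- pawn_1: pawn: turned beechwood board-game pawn standing upright, 59 mm tall: foot 30 mm diameter and 5 mm high, above it a straight round body 22 mm diameter from 5 to 38 mm height (grip it here, fingertips clear of the wider foot), narrow neck, ball head 19 mm diameter. One of two identical pawns. Origin at the centre of the underside of the foot, z up along the pawn. 22 g.
- pawn_2: pawn: turned beechwood board-game pawn standing upright, 59 mm tall: foot 30 mm diameter and 5 mm high, above it a straight round body 22 mm diameter from 5 to 38 mm height (grip it here, fingertips clear of the wider foot), narrow neck, ball head 19 mm diameter. One of two identical pawns. Origin at the centre of the underside of the foot, z up along the pawn. 22 g.
- round_tray: round open wooden tray, 132 mm outer and 122 mm inner diameter, 14 mm high overall, walls 5 mm thick, inner floor 5 mm above the table; fixed to the table. Origin at the centre of its underside, on the table; z up.
- square_tray: square open wooden tray, 110 x 110 mm outside, 100 x 100 mm inside, 14 mm high overall, walls 5 mm thick, inner floor 5 mm above the table; fixed to the table. Origin at the centre of its underside, on the table; x and y along its sides.
- long_tray: oblong open wooden tray, 104 mm (x) by 150 mm (y) outside, 94 by 140 mm inside, 14 mm high overall, walls 5 mm thick, inner floor 5 mm above the table; fixed to the table. Origin at the centre of its underside, on the table; y along its long side.
- bell: small brass hand bell with a short dark wooden grip, 30 mm diameter at the mouth, 34 mm tall, standing loose among the pieces; not to be moved. Origin at the centre of its underside.
- cork: cork bottle stopper standing on its narrow end, 22 mm diameter below, 28 mm at the top, 28 mm tall, loose among the pieces; not to be moved. Origin at the centre of its underside.
Not all that is in view belongs to the job. What is shaped like the coin_2 but white or yellow is not meant. Leave any pink look-alike of the pawn_2 alone.

How it is judged:
By the outcome, as a careful person would: the job done as asked, in the order asked, and still so for the second after the job is handed in, with the robot touching nothing.
It also fails if it takes over 134 s, if anything falls off the work surface, if the arm or the gripper's body presses on something with over 40 N, if the wrist force passes 120 N, or if a joint passes its speed limit or range.

## Working session

There is one attempt and no reset: what is moved stays moved. The work goes in short steps, Python scripts to look and compute and a shell command to move; the robot and the scene stay as the last step left them, time stands still between calls to the robot, and variables do not carry over. Pictures are saved under pics/ and viewed, and the job is handed in when it is done.

```bash
mkdir -p pics
python3 - <<'E'
from plant import r
import cv2, numpy as np
s=r.get_state(); print({k:np.round(v,3).tolist() for k,v in s.items()})
for n in ("scene","top"):
    im=r.capture(n); cv2.imwrite(f"pics/{n}0.png",im[:,:,::-1])
    p=r.camera_params(n); print(n,p)
    for t in ("coin_1","striker","pawn_1","round_tray","square_tray","long_tray","bell","cork"):
        print(t,[(np.round(d["xy"],1).tolist(),round(d["p"],2)) for d in r.recognise(t,n)])
E
```

```text
{'time_s': 0.0, 'joints': [80.219, 20.592, 0.636, -0.018, -70.135, -16.506], 'qd': [0.076, 0.103, -0.074, -0.071, -0.024, -0.006], 'joint_torque': [0.002, -58.272, 29.305, 6.997, 0.007, -0.0], 'tcp_pos': [0.299, 0.605, 0.195], 'eef_rot': [179.908, -0.01, -26.293], 'contact_force': [0.383, 0.373, 0.634], 'moment': [0.002, -0.01, 0.006], 'gripper_width': 0.088}
scene {'vfov': 52.43744131384007, 'cx': 324.1552936078876, 'cy': 194.48000889663345, 'R': array([[-0.02446003,  0.99960024,  0.01417977],
       [ 0.84215744,  0.02824617, -0.53849141],
       [-0.53867667, -0.00122992, -0.84251168]]), 't': array([-0.00596348, -0.4023387 ,  1.13716954])}
coin_1 [([442.7, 157.9], 0.66), ([198.7, 145.1], 0.52), ([234.1, 145.7], 0.45), ([203.4, 168.8], 0.44)]
striker []
pawn_1 [([420.8, 179.7], 0.72), ([251.4, 168.3], 0.58), ([385.7, 184.3], 0.52)]
round_tray [([304.3, 272.7], 0.92)]
square_tray [([184.7, 239.9], 0.98)]
long_tray [([439.2, 265.7], 0.59)]
bell [([309.3, 192.5], 0.56), ([358.1, 212.5], 0.49), ([439.3, 263.5], 0.18)]
cork [([275.9, 210.7], 0.54)]
top {'vfov': 50.85334374391696, 'cx': 322.71265396697805, 'cy': 198.94730898548656, 'R': array([[ 0.00801822, -0.99961467,  0.02657476],
       [-0.98478077, -0.01250776, -0.17335051],
       [ 0.17361611, -0.02478035, -0.98450159]]), 't': array([-0.01759471,  0.49661812,  0.8242001 ])}
coin_1 [([446.6, 271.6], 0.73), ([435.7, 233.8], 0.71), ([180.6, 261.6], 0.69), ([412.3, 267.1], 0.64), ([319.7, 208.0], 0.29)]
striker [([319.9, 209.3], 0.59), ([384.5, 231.8], 0.36)]
pawn_1 [([247.0, 213.7], 0.61), ([383.8, 235.5], 0.59), ([209.5, 224.8], 0.55)]
round_tray [([325.3, 127.8], 0.78)]
square_tray [([434.9, 159.8], 0.66)]
long_tray [([205.0, 135.8], 0.56)]
bell [([274.4, 192.5], 0.68)]
cork [([354.6, 180.9], 0.64)]
```

View pics/scene0.png

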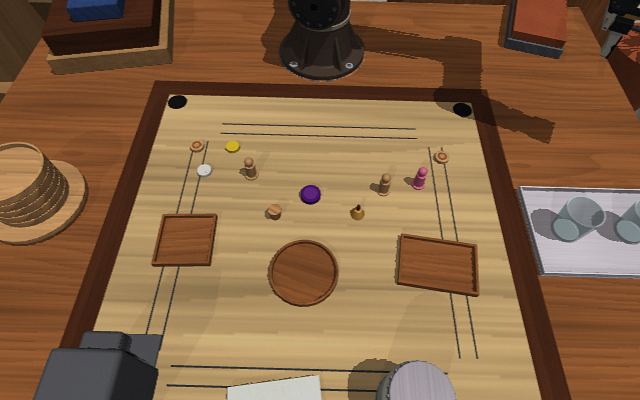

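View pics/top0.png

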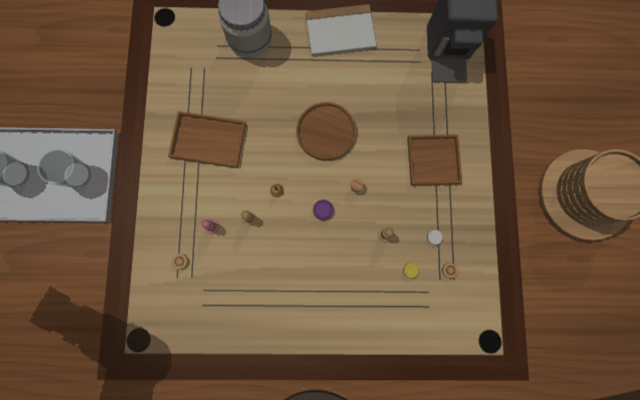

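Run:
```python
import cv2
a=cv2.imread("pics/top0.png")[100:310,140:500]
cv2.imwrite("pics/top0c.png",cv2.resize(a,None,fx=2.2,fy=2.2,interpolation=cv2.INTER_CUBIC))
```

```text
(no output)
```

View pics/top0c.png

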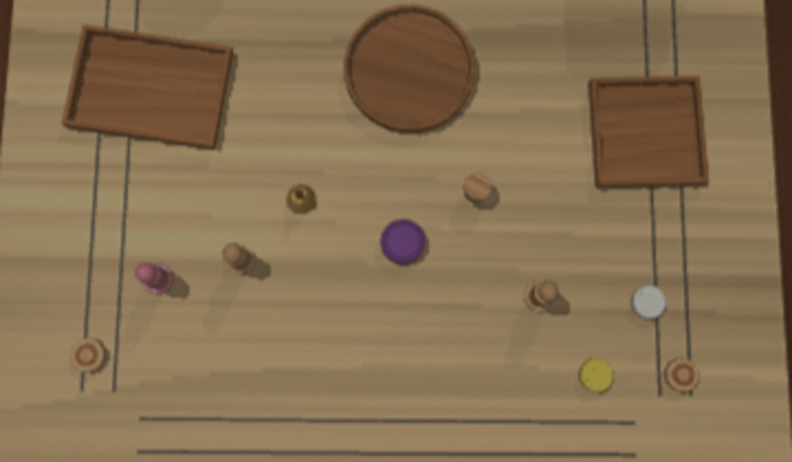

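Candidates in the top picture:
- **Coins:** the beech discs at (180,262) and (450,271) are wanted. The look-alikes are white (435,237) and yellow (412,271).
- **Pawns:** the beech ones at (247,214) and (386,235) are wanted. The pink one at (209,225) is not.
- **Striker:** purple disc at (323,210).
- **Not to be moved:** bell (277,190) and cork (357,186).

Next I work out positions.

```bash
cat > h.py <<'E'
import numpy as np
from plant import r
def unproj(p,uv,z):
    f=200/np.tan(np.radians(p["vfov"]/2)); R=np.array(p["R"]);t=np.array(p["t"])
    d=R.T@np.array([(uv[0]-p["cx"])/f,(uv[1]-p["cy"])/f,1]); c=-R.T@t
    return c+d*(z-c[2])/d[2]
def proj(p,X):
    f=200/np.tan(np.radians(p["vfov"]/2)); X=np.array(p["R"])@np.array(X)+p["t"]
    return np.array([p["cx"]+f*X[0]/X[2],p["cy"]+f*X[1]/X[2]])
def delta(tgt,yaw,z=None):
    # tool-frame shift for current pose, turn about tool z (rad) to reach yaw
    s=r.get_state(); p=np.array(s["tcp_pos"]); from scipy.spatial.transform import Rotation as Ro
    R=Ro.from_euler("xyz",s["eef_rot"],degrees=True)
    T=Ro.from_euler("xyz",[180,0,yaw],degrees=True)
    w=(R.inv()*T).as_rotvec()
    return R.inv().apply(np.array(tgt)-p), w, T.inv().apply(np.array(tgt)-p)
E
python3 - <<'E'
from h import *
T=r.camera_params("top");S=r.camera_params("scene")
L={"coinL":((180.3,261.7),(442,157.5),.008),"coinR":((449.5,271),(197.5,145.5),.008),"white":((435,237.3),(203.7,169.5),.008),"yellow":((411.5,271),(233,146),.008),
"striker":((323,210),(310.5,193.5),.010),"pawnL":((247,214.5),(385,184),.03),"pawnR":((386.5,235),(250.5,168),.03),"pink":((209.3,225),(420.5,178),.03),"bell":((277,190),(357.5,212.5),.015),"cork":((357.5,186.5),(275,211.5),.015),
"round":((326.5,131.5),(304,272.5),.012),"square":((435,160.5),(185,240),.012)}
for k,(a,b,z) in L.items():
    print(k,np.round(unproj(T,a,z),3)[:2],np.round(unproj(S,b,z),3)[:2])
# long tray corners rim (top pic crop coords /2.2 + (140,100))
for c in ((83,25),(233,47),(217,150),(64,126)): print("long",np.round(unproj(T,(c[0]/2.2+140,c[1]/2.2+100),.014),3))
for c in ((590,78),(699,76),(709,186),(597,188)): print("sq",np.round(unproj(T,(c[0]/2.2+140,c[1]/2.2+100),.014),3))
E
```

```text
coinL [0.367 0.281] [0.373 0.285]
coinR [ 0.353 -0.281] [ 0.358 -0.278]
white [ 0.423 -0.253] [ 0.425 -0.251]
yellow [ 0.352 -0.201] [ 0.356 -0.196]
striker [ 0.479 -0.014] [ 0.482 -0.012]
pawnL [0.464 0.144] [0.466 0.146]
pawnR [ 0.425 -0.146] [ 0.434 -0.143]
pink [0.442 0.22 ] [0.447 0.223]
bell [0.52  0.085] [0.529 0.088]
cork [ 0.53  -0.088] [ 0.532 -0.083]
round [ 0.653 -0.02 ] [ 0.662 -0.016]
square [ 0.591 -0.259] [ 0.601 -0.255]
long [0.693 0.307 0.014]
long [0.673 0.157 0.014]
long [0.567 0.168 0.014]
long [0.589 0.318 0.014]
sq [ 0.647 -0.201  0.014]
sq [ 0.651 -0.311  0.014]
sq [ 0.538 -0.315  0.014]
sq [ 0.534 -0.204  0.014]
```

```bash
python3 -m inch '0 0 0 0 0 -0.115 0.65; 0 0 0 0 0 -0.115 0.65; 0 0 0 0 0 -0.115 0.65; 0 0 0 0 0 -0.114 0.65; 0.0072 0.0324 0.0066 0 0 0 0.65; 0.0072 0.0324 0.0066 0 0 0 0.65; 0.0072 0.0324 0.0066 0 0 0 0.65; 0.0072 0.0324 0.0066 0 0 0 0.65; 0.0072 0.0324 0.0066 0 0 0 0.65; 0.0072 0.0324 0.0066 0 0 0 0.65; 0.0072 0.0324 0.0066 0 0 0 0.65; 0.0072 0.0324 0.0066 0 0 0 0.65; 0.0072 0.0324 0.0066 0 0 0 0.65; 0.0072 0.0324 0.0066 0 0 0 0.65; 0 0 0 0 0 0 0.65; 0 0 0 0 0 0 0.65'
python3 - <<'E'
from h import *
import cv2
im=r.capture("wrist"); cv2.imwrite("pics/w1.png",im[:,:,::-1]); p=r.camera_params("wrist"); print(p)
print(r.recognise("coin_1","wrist")[:3]); s=r.get_state(); print(s["tcp_pos"],s["eef_rot"])
E
```

```text
time_s: 2.23
tcp_pos: [0.3712, 0.2797, 0.1299]
eef_rot: [-180.0, -0.0, -0.1]
contact_force: [0.3, 1.0, -0.1]
gripper_width: 0.057
{'vfov': 68.1861098872534, 'cx': 323.763906766993, 'cy': 200.9234953236102, 'R': array([[-9.16491929e-04, -9.99999222e-01, -8.45606207e-04],
       [-9.65398998e-01,  6.64266761e-04,  2.60776404e-01],
       [-2.60775639e-01,  1.05534685e-03, -9.65398857e-01]]), 't': array([0.28199518, 0.34227902, 0.42165718])}
[{'xy': [317.2, 191.0], 'p': 0.92}]
[0.37143995 0.28173736 0.13029314] [-1.79943330e+02 -4.62110605e-02 -4.63581313e-03]
```

View pics/w1.png

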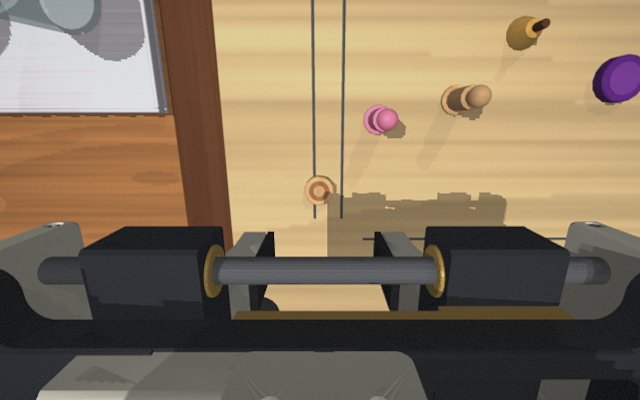

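```bash
cat >> h.py <<'E'
def look(tag,names):
    import cv2
    s=r.get_state(); im=r.capture("wrist"); p=r.camera_params("wrist"); cv2.imwrite(f"pics/{tag}.png",im[:,:,::-1])
    print("tcp",np.round(s["tcp_pos"],4),"rot",np.round(s["eef_rot"],2))
    for n,z in names:
        for d in r.recognise(n,"wrist"): print(n,np.round(d["xy"],1),round(d["p"],2),np.round(unproj(p,d["xy"],z)[:2],4))
    return p,im
E
python3 - <<'E'
from h import *
import cv2
p=r.camera_params("wrist")
for uv,z in (((319,190.5),.008),((381,119.5),.03),((527,33),.015)): print(unproj(p,uv,z))
im=cv2.imread("pics/w1.png")[160:220,280:360]; cv2.imwrite("pics/w1c.png",cv2.resize(im,None,fx=7,fy=7,interpolation=cv2.INTER_CUBIC))
E
```

```text
[0.3685119  0.28754592 0.008     ]
[0.44210496 0.22859561 0.03      ]
[0.51894793 0.09529268 0.015     ]
```

View pics/w1c.png

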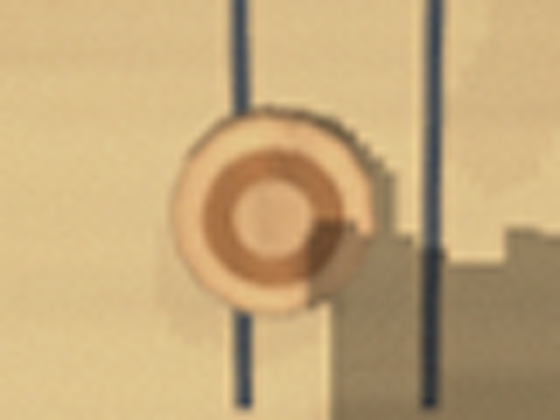

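```bash
python3 -m inch '-0.0024 -0.005 0.025 0 0 0 0.65; 0 0 0.025 0 0 0 0.65; 0 0 0.025 0 0 0 0.65; 0 0 0.025 0 0 0 0.65; 0 0 0.015 0 0 0 0.65; 0 0 0.010 0 0 0 0.65; 0 0 0.002 0 0 0 0.65; 0 0 0 0 0 0 0.65; 0 0 0 0 0 0 0.65' 12
python3 - <<'E'
from h import *
import cv2
cv2.imwrite("pics/w2.png",r.capture("wrist")[:,:,::-1])
s=r.get_state(); print(s["tcp_pos"],s["contact_force"])
E
```

```text
time_s: 3.08
tcp_pos: [0.3688, 0.2872, 0.0032]
eef_rot: [-180.0, -0.0, 0.1]
contact_force: [-0.1, 0.2, 0.4]
gripper_width: 0.0568
[0.36894516 0.28725124 0.0034856 ] [ 0.55465417 -0.10662258 -0.26316401]
```

View pics/w2.png

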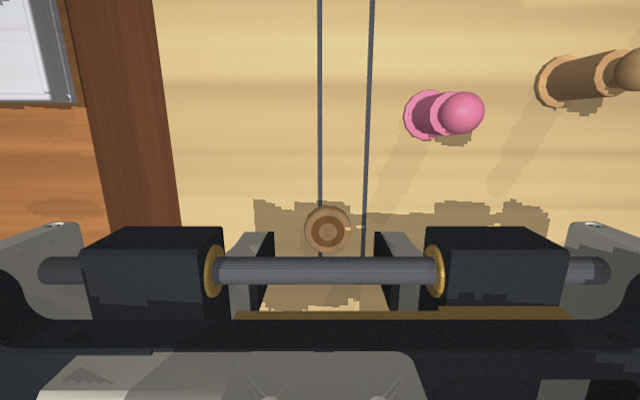

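Run:
```python
from h import *
p=r.camera_params("wrist")
print(unproj(p,(328.5,230),.010)); s=r.get_state(); print(proj(p,s["tcp_pos"]), proj(p,np.array(s["tcp_pos"])+[0,0,.007]))
for d in r.recognise("coin_1","wrist"): print(d)
```

```text
[0.36950715 0.28472841 0.01      ]
[324.61792975 227.34359785] [324.63617663 231.0699416 ]
{'xy': [326.5, 232.5], 'p': 0.91}
```

```bash
python3 -m inch '0 0.001 0 0 0 0 0.3; 0 0 0 0 0 0 0.3; 0 0 0 0 0 0 0.2; 0 0 0 0 0 0 0.2; 0 0 0 0 0 0 0.2; 0 0 0 0 0 0 0.2; 0 0 0 0 0 0 0.2; 0 0 0 0 0 0 0.2; 0 0 -0.01 0 0 0 0.2; 0 0 -0.025 0 0 0 0.2; 0 0 -0.03 0 0 0 0.2; 0 0 -0.03 0 0 0 0.2; 0 0 0 0 0 0 0.2' 12
python3 - <<'E'
from h import *
import cv2
cv2.imwrite("pics/w3.png",r.capture("wrist")[:,:,::-1])
s=r.get_state(); print(s["tcp_pos"],s["gripper_width"])
E
```

```text
time_s: 4.27
tcp_pos: [0.3709, 0.288, 0.1031]
eef_rot: [-179.6, -0.3, 0.1]
contact_force: [0.7, 1.5, 0.4]
gripper_width: 0.0177
[0.3699035  0.28717223 0.10073504] 0.017380589800642905
```

View pics/w3.png

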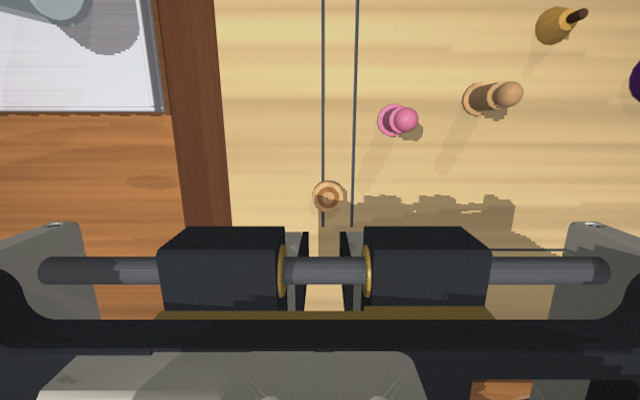

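```bash
python3 - <<'E'
from h import *
p=r.camera_params("wrist")
print(unproj(p,(328,195.5),.010))
for d in r.recognise("coin_1","wrist"): print(d, unproj(p,d["xy"],.01))
E
python3 -m inch '0 0 0 0 0 0 0.65; 0 0 0 0 0 0 0.65; 0 0 0 0 0 0 0.65; 0 0 0 0 0 0 0.65'
python3 -m inch '0 0 0 0 0 0 0.65; 0 0 0 0 0 0 0.65; 0 0 0 0 0 0 0.65; 0 0 0 0 0 0 0.65'
```

```text
[0.36959409 0.28408975 0.01      ]
{'xy': [327.5, 197.6], 'p': 0.96} [0.36748747 0.28456719 0.01      ]
time_s: 4.7
tcp_pos: [0.3683, 0.2847, 0.0969]
eef_rot: [179.9, 0.1, 0.0]
contact_force: [-0.4, 0.2, 0.0]
gripper_width: 0.0387
time_s: 5.03
tcp_pos: [0.3686, 0.2851, 0.0976]
eef_rot: [180.0, 0.0, 0.0]
contact_force: [-0.8, 0.1, -0.3]
gripper_width: 0.0566
```

```bash
python3 -m inch '0 0.0005 0.03 0 0 0 0.6; 0 0 0.03 0 0 0 0.6; 0 0 0.02 0 0 0 0.6; 0 0 0.012 0 0 0 0.6; 0 0 0.0035 0 0 0 0.6; 0 0 0 0 0 0 0.4; 0 0 0 0 0 0 0.3; 0 0 0 0 0 0 0.2; 0 0 0 0 0 0 0.2; 0 0 0 0 0 0 0.2; 0 0 0 0 0 0 0.2; 0 0 0 0 0 0 0.2' 20
python3 - <<'E'
from h import *
import cv2
cv2.imwrite("pics/w4.png",r.capture("wrist")[:,:,::-1])
s=r.get_state(); print(s["tcp_pos"],s["gripper_width"],s["contact_force"])
E
```

```text
time_s: 6.03
tcp_pos: [0.3687, 0.2849, 0.0027]
eef_rot: [-180.0, -0.0, 0.0]
contact_force: [0.6, 0.2, -0.9]
gripper_width: 0.0183
[0.36869213 0.2848211  0.0025557 ] 0.018065147365776257 [-0.65274634 -0.56846824 -0.53322414]
```

View pics/w4.png

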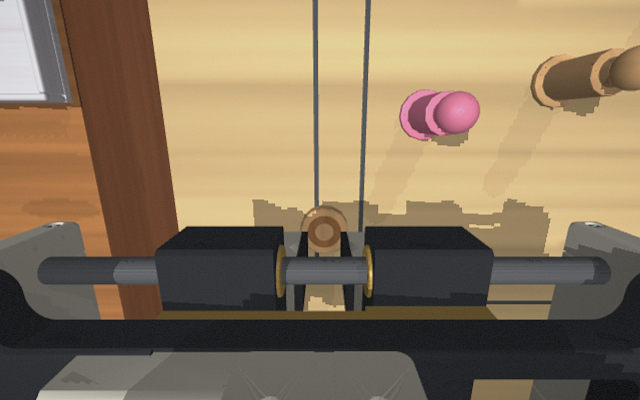

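Run:
```python
from h import *
import cv2
im=cv2.imread("pics/w4.png")[190:320,260:390]; cv2.imwrite("pics/w4c.png",cv2.resize(im,None,fx=4.5,fy=4.5,interpolation=cv2.INTER_CUBIC))
p=r.camera_params("wrist")
print(unproj(p,(324,230),.010)); s=r.get_state()
for a in ([0,.009,0],[0,-.009,0],[.0095,.009,0],[-.0095,.009,0],[.0095,.009,0.02]): print(a,proj(p,np.array(s["tcp_pos"])+a))
for n in ("top","scene"):
    im=r.capture(n); cv2.imwrite(f"pics/{n}4.png",im[:,:,::-1])
a=cv2.imread("pics/scene4.png")[110:210,380:500];b=cv2.imread("pics/top4.png")[200:300,120:240]
cv2.imwrite("pics/m4.png",cv2.resize(np.hstack([a,b]),None,fx=3.3,fy=3.3,interpolation=cv2.INTER_CUBIC))
```

```text
[0.36960911 0.2852164  0.01      ]
[0, 0.009, 0] [311.24261428 227.34205119]
[0, -0.009, 0] [337.92234955 227.35236895]
[0.0095, 0.009, 0] [311.08807328 213.91179014]
[-0.0095, 0.009, 0] [311.39335551 240.44209635]
[0.0095, 0.009, 0.02] [309.69356483 224.01648875]
```

View pics/w4c.png

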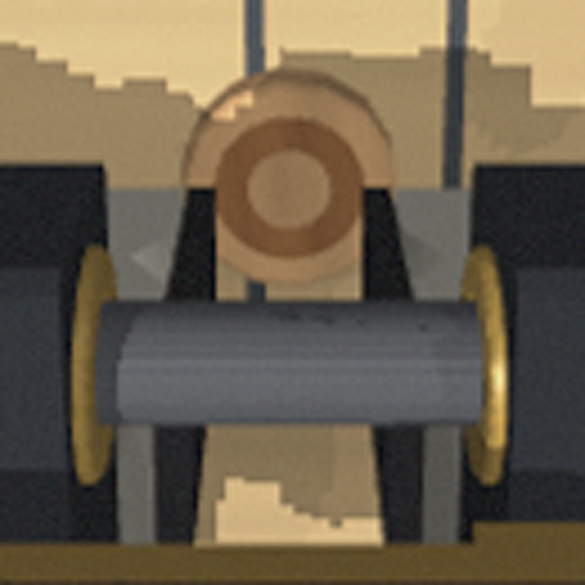

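View pics/m4.png

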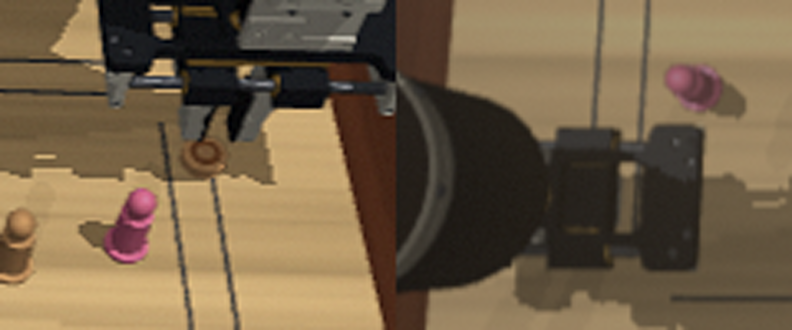

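Run:
```python
from h import *
print(r.hold_point_z)
S=r.camera_params("scene");p=r.camera_params("wrist")
s=r.get_state();t=np.array(s["tcp_pos"])
for z in (0,.01,.02,.03,.04): print(z,proj(S,t+[0.0095,.009+.005,z]),proj(S,t+[.0095,-.014,z]),proj(p,t+[.0095,.009,z]),proj(p,t+[.0095,-.009,z]))
print(s["joints"])
C=-np.array(p["R"]).T@p["t"]; print("cam",C, C-t)
```

```text
0.0188
0 [447.7701005  161.01121228] [435.55822388 160.66750262] [311.1107222  213.91907686] [338.12436271 213.92633987]
0.01 [448.96124894 158.33544518] [436.63782442 157.98869706] [310.45568959 218.71351159] [338.86197254 218.72119846]
0.02 [450.17435077 155.6103625 ] [437.73732173 155.26052178] [309.72944811 224.02915122] [339.67976911 224.03731369]
0.03 [451.41001855 152.8345882 ] [438.85727097 152.48159928] [308.91971863 229.95587157] [340.59157985 229.96457133]
0.04 [452.66888786 150.00669456] [439.99824813 149.65050034] [308.01122663 236.60547269] [341.6146053 236.6147841]
[ 6.19981683e+01  1.40922391e+01 -3.90793557e+01  1.10334604e-03
 -3.68173866e+01  2.80130671e+01]
cam [0.4379482  0.28526076 0.19015246] [0.06931712 0.00054994 0.18777773]
```

Both the scene and wrist views put the visible fingertips about 30 mm above where the reported TCP says they are, so the fingers closed above the coin. I'll open, go down in small steps, and check force and picture each time.

```bash
python3 -m inch '0 0 0 0 0 0 0.6; 0 0 0 0 0 0 0.6; 0 0 0 0 0 0 0.6; 0 0 0 0 0 0 0.6; 0 0 0 0 0 0 0.6; 0 0 0 0 0 0 0.6; 0 0 0 0 0 0 0.6; 0 0 0.004 0 0 0 0.6; 0 0 0.003 0 0 0 0.6;0 0 0.003 0 0 0 0.6; 0 0 0.003 0 0 0 0.6; 0 0 0 0 0 0 0.6'
python3 - <<'E'
from h import *
import cv2
cv2.imwrite("pics/w5.png",r.capture("wrist")[:,:,::-1]);cv2.imwrite("pics/s5.png",r.capture("scene")[:,:,::-1])
s=r.get_state(); print(s["tcp_pos"],s["gripper_width"],s["contact_force"])
a=cv2.imread("pics/s5.png")[110:210,380:500];b=cv2.imread("pics/w5.png")[190:290,260:390]
cv2.imwrite("pics/m5.png",cv2.resize(np.hstack([a,b]),None,fx=3.2,fy=3.2,interpolation=cv2.INTER_CUBIC))
E
```

```text
time_s: 7.18
tcp_pos: [0.3683, 0.2842, -0.0115]
eef_rot: [179.9, 0.0, 0.0]
contact_force: [0.1, 0.3, -0.9]
gripper_width: 0.0526
[ 0.36850144  0.28449667 -0.010996  ] 0.05255468085881397 [-0.6788853  -0.26636298  0.17318723]
```

View pics/m5.png

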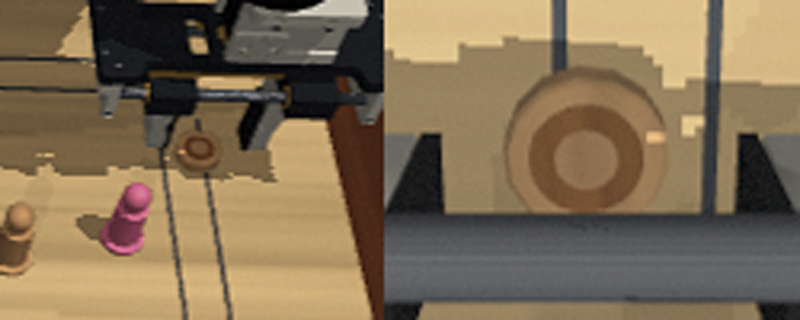

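```bash
python3 -m inch '0 0 0.003 0 0 0 0.6; 0 0 0.003 0 0 0 0.6; 0 0 0.003 0 0 0 0.6; 0 0 0 0 0 0 0.6; 0 0 0 0 0 0 0.6'; python3 -m inch '0 0 0.002 0 0 0 0.6; 0 0 0.002 0 0 0 0.6; 0 0 0 0 0 0 0.6'
python3 - <<'E'
from h import *
import cv2
cv2.imwrite("pics/w6.png",r.capture("wrist")[:,:,::-1]);cv2.imwrite("pics/s6.png",r.capture("scene")[:,:,::-1])
s=r.get_state(); print(s["tcp_pos"],s["gripper_width"],s["contact_force"])
a=cv2.imread("pics/s6.png")[110:210,380:500];b=cv2.imread("pics/w6.png")[190:290,260:390]
cv2.imwrite("pics/m6.png",cv2.resize(np.hstack([a,b]),None,fx=3.2,fy=3.2,interpolation=cv2.INTER_CUBIC))
E
```

```text
time_s: 7.7
tcp_pos: [0.3685, 0.2845, -0.02]
eef_rot: [180.0, 0.0, 0.0]
contact_force: [1.1, -0.3, 0.3]
gripper_width: 0.0526
time_s: 7.95
tcp_pos: [0.3685, 0.2845, -0.0241]
eef_rot: [180.0, 0.0, 0.0]
contact_force: [-0.4, 0.3, 0.6]
gripper_width: 0.0529
[ 0.36855229  0.28459891 -0.02382444] 0.052259298743122365 [0.73542563 0.02923371 0.54145036]
```

View pics/m6.png

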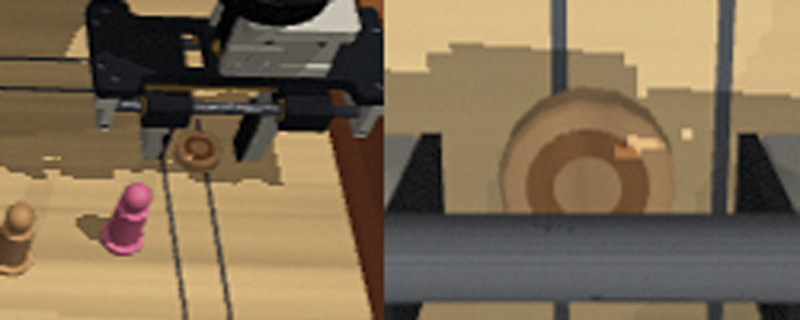

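```bash
python3 -m inch '0 0 0.002 0 0 0 0.6; 0 0 0 0 0 0 0.6; 0 0 0 0 0 0 0.6'; python3 -m inch '0 0 0.0015 0 0 0 0.6; 0 0 0 0 0 0 0.6; 0 0 0 0 0 0 0.6'
python3 - <<'E'
from h import *
s=r.get_state(); print(s["tcp_pos"],s["gripper_width"],s["contact_force"],s["joint_torque"])
E
```

```text
time_s: 8.3
tcp_pos: [0.3685, 0.2846, -0.0258]
eef_rot: [180.0, 0.0, 0.0]
contact_force: [-0.5, -0.1, 0.1]
gripper_width: 0.0527
time_s: 8.55
tcp_pos: [0.3686, 0.2847, -0.0273]
eef_rot: [180.0, 0.0, 0.0]
contact_force: [0.4, -0.2, -0.9]
gripper_width: 0.0523
[ 0.36859366  0.28465723 -0.02729827] 0.052284965133926185 [ 0.38722396 -0.15177057 -0.85269707] [-8.69061205e-04 -4.08872366e+01  1.66623473e+01  3.94288704e+00
  8.90286150e-02  3.00860563e-05]
```

```bash
python3 -m inch '0 0 0.001 0 0 0 0.4; 0 0 0 0 0 0 0.3; 0 0 0 0 0 0 0.25; 0 0 0 0 0 0 0.25; 0 0 0 0 0 0 0.25; 0 0 0 0 0 0 0.25; 0 0 0 0 0 0 0.25; 0 0 0 0 0 0 0.25' 15
python3 - <<'E'
from h import *
import cv2
cv2.imwrite("pics/w7.png",r.capture("wrist")[:,:,::-1])
s=r.get_state(); print(s["tcp_pos"],s["gripper_width"],s["contact_force"])
E
```

```text
time_s: 9.22
tcp_pos: [0.3686, 0.2847, -0.0282]
eef_rot: [-180.0, -0.0, 0.0]
contact_force: [0.1, 0.5, -0.6]
gripper_width: 0.0302
[ 0.36858643  0.28465676 -0.02823849] 0.030196020299974063 [ 0.43835839 -0.67584328 -0.02604603]
```

View pics/w7.png

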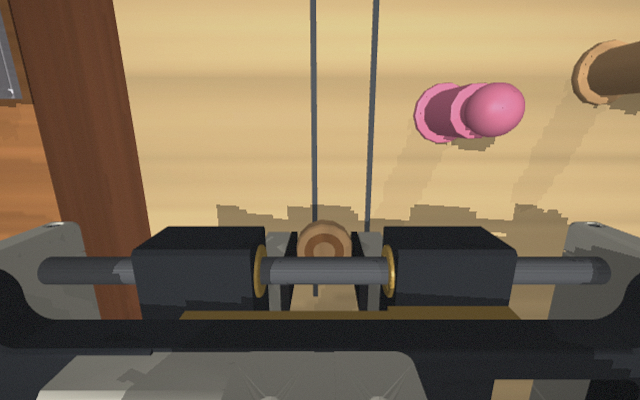

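```bash
python3 -m inch '0 0 0 0 0 0 0.25; 0 0 0 0 0 0 0.25; 0 0 -0.004 0 0 0 0.25; 0 0 -0.01 0 0 0 0.25; 0 0 -0.02 0 0 0 0.25; 0 0 -0.02 0 0 0 0.25; 0 0 0 0 0 0 0.25' 15
python3 - <<'E'
from h import *
import cv2
cv2.imwrite("pics/w8.png",r.capture("wrist")[:,:,::-1])
cv2.imwrite("pics/s8.png",r.capture("scene")[:,:,::-1])
s=r.get_state(); print(s["tcp_pos"],s["gripper_width"],s["contact_force"])
a=cv2.imread("pics/s8.png")[100:220,370:500];b=cv2.imread("pics/w8.png")[180:300,260:390]
cv2.imwrite("pics/m8.png",cv2.resize(np.hstack([a,b]),None,fx=3,fy=3,interpolation=cv2.INTER_CUBIC))
E
```

```text
time_s: 9.85
tcp_pos: [0.37, 0.2867, 0.0292]
eef_rot: [-179.8, -0.2, 0.1]
contact_force: [-0.1, -0.3, -0.4]
gripper_width: 0.0302
[0.3689     0.28530262 0.02664584] 0.030083438912164754 [-0.77712435 -0.61135457 -0.03640706]
```

View pics/m8.png

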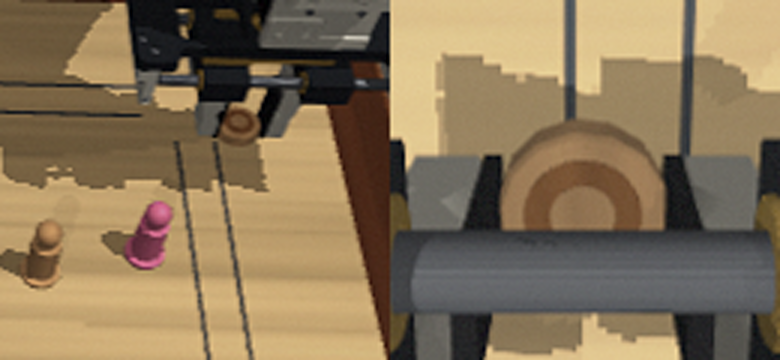

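```bash
python3 -m inch '0 0 -0.035 0 0 0 0.25; 0 0 -0.035 0 0 0 0.25; 0.0238 0.0252 0 0 0 0 0.25; 0.0238 0.0252 0 0 0 0 0.25; 0.0238 0.0252 0 0 0 0 0.25; 0.0238 0.0252 0 0 0 0 0.25; 0.0238 0.0252 0 0 0 0 0.25; 0.0238 0.0252 0 0 0 0 0.25; 0.0238 0.0252 0 0 0 0 0.25; 0.0238 0.0252 0 0 0 0 0.25; 0.0238 0.0252 0 0 0 0 0.25; 0.0238 0.0252 0 0 0 0 0.25; 0.0238 0.0252 0 0 0 0 0.25; 0.0238 0.0252 0 0 0 0 0.25; 0 0 0 0 0 0 0.25; 0 0 0 0 0 0 0.25; 0 0 0 0 0 0 0.25' 15
python3 - <<'E'
from h import *
p,im=look("w9",[("round_tray",.01),("coin_1",.01)])
E
```

```text
time_s: 11.37
tcp_pos: [0.6533, -0.018, 0.0942]
eef_rot: [180.0, 0.1, -0.0]
contact_force: [0.2, 1.1, -0.5]
gripper_width: 0.0305
tcp [ 0.6533 -0.018   0.0942] rot [ 1.7998e+02  1.5000e-01 -5.0000e-02]
round_tray [322.5 178.4] 0.94 [ 0.6705 -0.0157]
coin_1 [519.3 391. ] 0.98 [ 0.4203 -0.2436]
coin_1 [323.5 243.9] 0.75 [ 0.6043 -0.0166]
```

View pics/w9.png

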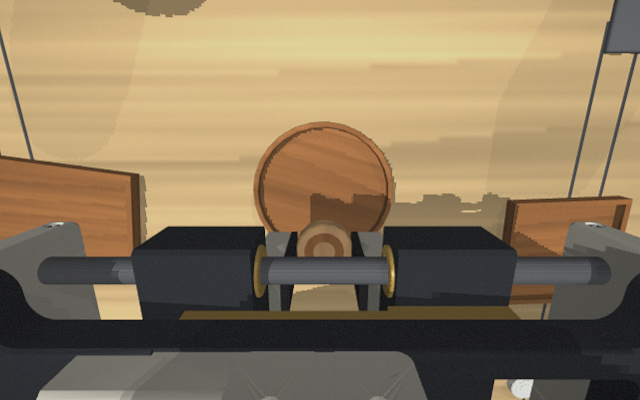

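Run:
```python
from h import *
import cv2
im=cv2.imread("pics/w9.png")[110:260,240:410]; cv2.imwrite("pics/w9c.png",cv2.resize(im,None,fx=4,fy=4,interpolation=cv2.INTER_CUBIC))
p=r.camera_params("wrist")
for h in (0,.015,.031):
    A=[unproj(p,q,.014-h)+[0,0,h] for q in ((254,188),(395,188),(323,122))]
    print(h,np.round(A,4).tolist(), np.linalg.norm(A[0]-A[1]))
```

```text
0 [[0.6623, 0.0488, 0.014], [0.6625, -0.0828, 0.014], [0.7219, -0.0155, 0.014]] 0.131606513270743
0.015 [[0.6589, 0.0525, 0.014], [0.6591, -0.0865, 0.014], [0.7219, -0.0155, 0.014]] 0.13893643765778962
0.031 [[0.6553, 0.0563, 0.014], [0.6555, -0.0904, 0.014], [0.7218, -0.0154, 0.014]] 0.14675502367063936
```

View pics/w9c.png

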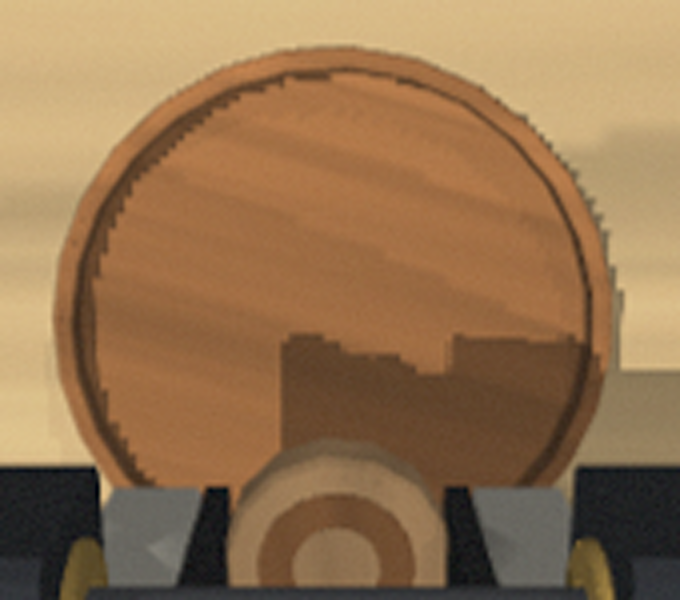

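```bash
python3 -m inch '0.014 -0.001 0 0 0 0 0.25; 0.014 0 0.02 0 0 0 0.25; 0 0 0.03 0 0 0 0.25; 0 0 0.03 0 0 0 0.25; 0 0 0.02 0 0 0 0.25; 0 0 0.01 0 0 0 0.25; 0 0 0.004 0 0 0 0.25; 0 0 0 0 0 0 0.25; 0 0 0 0 0 0 0.25' 15
python3 -m inch '0 0 0.001 0 0 0 0.25; 0 0 0.001 0 0 0 0.25; 0 0 0 0 0 0 0.25; 0 0 0 0 0 0 0.25'
```

```text
time_s: 12.27
tcp_pos: [0.6832, -0.0161, -0.0168]
eef_rot: [-180.0, -0.1, 0.1]
contact_force: [-0.1, -0.7, 0.3]
gripper_width: 0.0299
time_s: 12.6
tcp_pos: [0.6826, -0.0167, -0.0195]
eef_rot: [-180.0, -0.1, 0.0]
contact_force: [-0.2, 0.0, 0.1]
gripper_width: 0.0302
```

```bash
python3 -m inch '0 0 0.0015 0 0 0 0.25; 0 0 0.001 0 0 0 0.25; 0 0 0.0005 0 0 0 0.25; 0 0 0 0 0 0 0.25; 0 0 0 0 0 0 0.25'
python3 - <<'E'
from h import *
import cv2
cv2.imwrite("pics/w10.png",r.capture("wrist")[:,:,::-1])
s=r.get_state(); print(s["tcp_pos"],s["contact_force"])
E
```

```text
time_s: 13.02
tcp_pos: [0.6822, -0.0167, -0.0232]
eef_rot: [180.0, 0.0, 0.0]
contact_force: [-0.7, 0.4, 2.5]
gripper_width: 0.0299
[ 0.68220678 -0.01667154 -0.0231886 ] [ 0.53257129 -0.05498272  1.51545789]
```

View pics/w10.png

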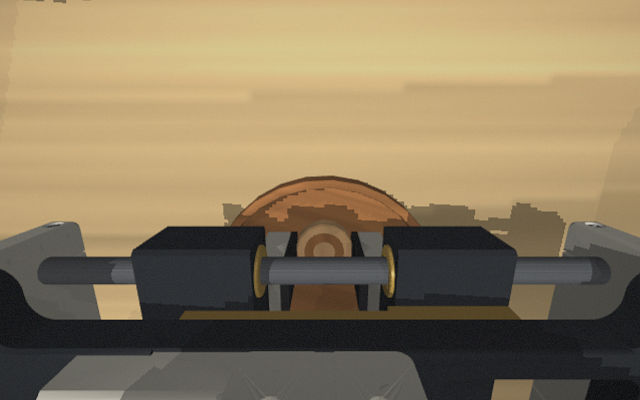

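```bash
python3 -m inch '0 0 0 0 0 0 0.45; 0 0 0 0 0 0 0.45; 0 0 0 0 0 0 0.45; 0 0 -0.01 0 0 0 0.45; 0 0 -0.03 0 0 0 0.45; 0 0 -0.04 0 0 0 0.45; 0 0 -0.035 0 0 0 0.45; -0.0268 0.0218 0 0 0 0 0.65; -0.0268 0.0218 0 0 0 0 0.65; -0.0268 0.0218 0 0 0 0 0.65; -0.0268 0.0218 0 0 0 0 0.65; -0.0268 0.0218 0 0 0 0 0.65; -0.0268 0.0218 0 0 0 0 0.65; -0.0268 0.0218 0 0 0 0 0.65; -0.0268 0.0218 0 0 0 0 0.65; -0.0268 0.0218 0 0 0 0 0.65; -0.0268 0.0218 0 0 0 0 0.65; -0.0268 0.0218 0 0 0 0 0.65; -0.0268 0.0218 0 0 0 0 0.65; 0 0 0 0 0 0 0.65'
python3 -m inch '0 0 0 0 0 0 0.65; 0 0 0 0 0 0 0.65'
python3 - <<'E'
from h import *
p,im=look("w11",[("coin_1",.01)])
E
```

```text
time_s: 14.73
tcp_pos: [0.3564, -0.28, 0.0923]
eef_rot: [-180.0, 0.0, -0.2]
contact_force: [-0.8, 0.8, -0.5]
gripper_width: 0.0568
time_s: 14.9
tcp_pos: [0.3612, -0.2787, 0.0926]
eef_rot: [180.0, -0.1, -0.0]
contact_force: [0.3, 1.2, 0.2]
gripper_width: 0.0574
tcp [ 0.3612 -0.2787  0.0926] rot [ 1.7997e+02 -9.0000e-02 -3.0000e-02]
coin_1 [242.1 202.1] 0.69 [ 0.3566 -0.2004]
coin_1 [292.7 132.4] 0.68 [ 0.421  -0.2501]
coin_1 [324.1 200. ] 0.65 [ 0.3587 -0.2781]
```

View pics/w11.png

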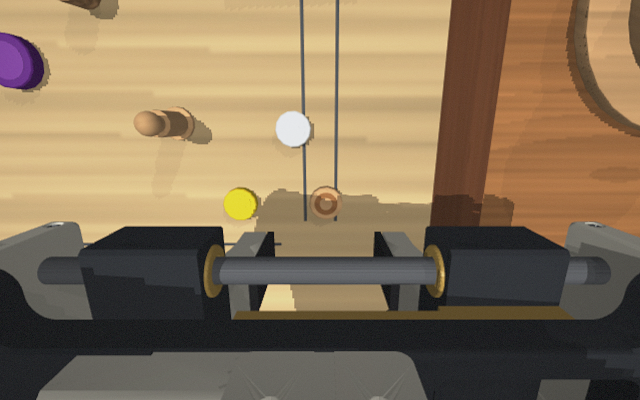

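```bash
python3 -m inch '-0.0045 0 0.02 0 0 0 0.65; 0 0 0.03 0 0 0 0.65; 0 0 0.03 0 0 0 0.65; 0 0 0.02 0 0 0 0.65; 0 0 0.012 0 0 0 0.65; 0 0 0.006 0 0 0 0.6; 0 0 0 0 0 0 0.5; 0 0 0 0 0 0 0.5' 15
python3 - <<'E'
from h import *
import cv2
cv2.imwrite("pics/w12.png",r.capture("wrist")[:,:,::-1])
s=r.get_state(); print(s["tcp_pos"],s["contact_force"],s["gripper_width"])
E
```

```text
time_s: 15.67
tcp_pos: [0.3569, -0.2781, -0.0261]
eef_rot: [180.0, 0.0, 0.1]
contact_force: [1.0, -0.1, 1.1]
gripper_width: 0.0459
[ 0.35722933 -0.27828273 -0.02560381] [0.78082126 0.38868901 0.05631387] 0.04459891051776956
```

View pics/w12.png

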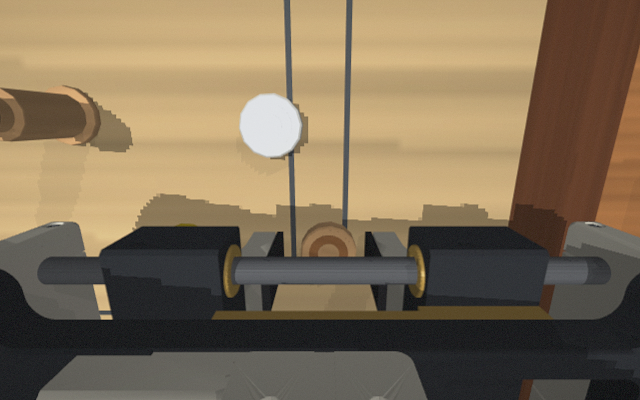

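```bash
python3 -m inch '0 0.0015 0.002 0 0 0 0.45; 0 0 0 0 0 0 0.4; 0 0 0 0 0 0 0.25; 0 0 0 0 0 0 0.25; 0 0 0 0 0 0 0.25; 0 0 0 0 0 0 0.25; 0 0 0 0 0 0 0.25; 0 0 0 0 0 0 0.25; 0 0 0 0 0 0 0.25' 15
python3 -m inch '0 0 -0.005 0 0 0 0.25; 0 0 -0.02 0 0 0 0.25; 0 0 -0.03 0 0 0 0.25; 0 0 -0.035 0 0 0 0.25; 0 0 -0.035 0 0 0 0.25; 0.025 -0.0218 0 0 0 0 0.25; 0.025 -0.0218 0 0 0 0 0.25; 0.025 -0.0218 0 0 0 0 0.25; 0.025 -0.0218 0 0 0 0 0.25; 0.025 -0.0218 0 0 0 0 0.25; 0.025 -0.0218 0 0 0 0 0.25; 0.025 -0.0218 0 0 0 0 0.25; 0.025 -0.0218 0 0 0 0 0.25; 0.025 -0.0218 0 0 0 0 0.25; 0.025 -0.0218 0 0 0 0 0.25; 0 0 0 0 0 0 0.25; 0 0 0 0 0 0 0.25; 0 0 0 0 0 0 0.25' 15
python3 - <<'E'
from h import *
p,im=look("w13",[("round_tray",.01),("coin_1",.01)])
E
```

```text
time_s: 16.47
tcp_pos: [0.3566, -0.28, -0.0278]
eef_rot: [180.0, -0.0, 0.0]
contact_force: [-0.5, 1.1, 5.8]
gripper_width: 0.0301
time_s: 17.97
tcp_pos: [0.6054, -0.0617, 0.0963]
eef_rot: [180.0, 0.1, 0.0]
contact_force: [-0.2, 0.4, -0.0]
gripper_width: 0.0297
tcp [ 0.6054 -0.0617  0.0963] rot [1.8e+02 8.0e-02 2.0e-02]
round_tray [274.  138.2] 0.75 [ 0.6593 -0.0163]
coin_1 [291.8 301.7] 0.71 [ 0.4894 -0.0277]
coin_1 [322.9 236.5] 0.68 [ 0.5635 -0.0607]
coin_1 [271.5 118.8] 0.64 [ 0.6763 -0.0149]
```

View pics/w13.png

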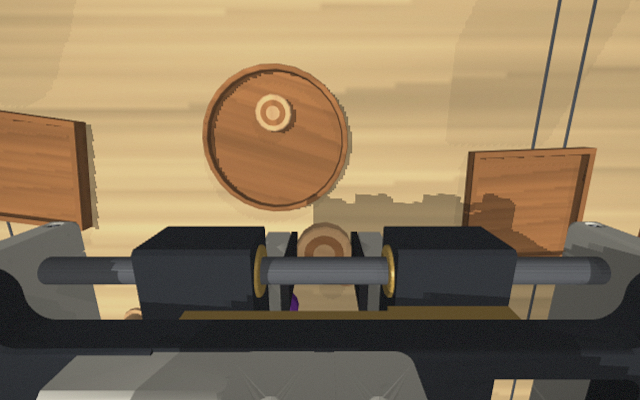

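```bash
python3 -m inch '0.0133 -0.0226 0 0 0 0 0.25; 0.0133 -0.0226 0 0 0 0 0.25; 0 0 0.02 0 0 0 0.25; 0 0 0.03 0 0 0 0.25; 0 0 0.03 0 0 0 0.25; 0 0 0.02 0 0 0 0.25; 0 0 0.01 0 0 0 0.25; 0 0 0.004 0 0 0 0.25; 0 0 0.001 0 0 0 0.25; 0 0 0 0 0 0 0.25; 0 0 0 0 0 0 0.25' 15
python3 - <<'E'
from h import *
import cv2
cv2.imwrite("pics/w14.png",r.capture("wrist")[:,:,::-1])
s=r.get_state(); print(s["tcp_pos"],s["contact_force"],s["gripper_width"])
E
```

```text
time_s: 19.03
tcp_pos: [0.6339, -0.0165, -0.0166]
eef_rot: [-180.0, -0.1, 0.0]
contact_force: [-0.3, -0.6, 0.6]
gripper_width: 0.0298
[ 0.63381401 -0.01642512 -0.01667723] [-0.02451823 -0.08778103 -1.49055632] 0.03027924946323526
```

View pics/w14.png

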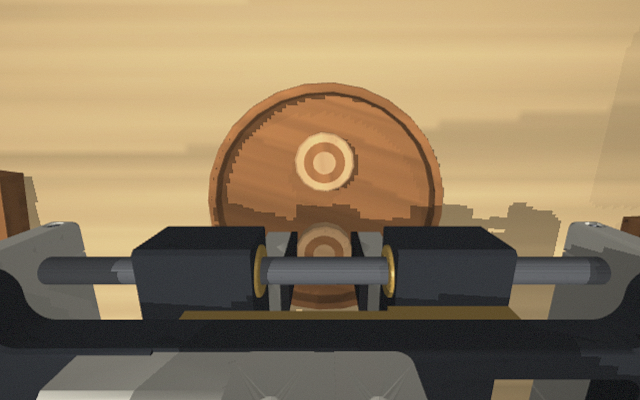

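```bash
python3 -m inch '-0.001 0 0.002 0 0 0 0.25; 0 0 0.0015 0 0 0 0.25; 0 0 0.001 0 0 0 0.25; 0 0 0 0 0 0 0.25; 0 0 0 0 0 0 0.25'; python3 -m inch '0 0 0.001 0 0 0 0.25; 0 0 0 0 0 0 0.25; 0 0 0 0 0 0 0.25'; python3 -m inch '0 0 0.0005 0 0 0 0.25; 0 0 0 0 0 0 0.25; 0 0 0 0 0 0 0.25'
```

```text
time_s: 19.5
tcp_pos: [0.6318, -0.0165, -0.0226]
eef_rot: [-180.0, -0.0, 0.0]
contact_force: [-0.4, 0.9, 1.5]
gripper_width: 0.03
time_s: 19.75
tcp_pos: [0.6319, -0.0165, -0.0227]
eef_rot: [180.0, -0.0, 0.0]
contact_force: [-3.7, 1.3, 9.8]
gripper_width: 0.0301
time_s: 20.0
tcp_pos: [0.6319, -0.0165, -0.0228]
eef_rot: [180.0, -0.0, 0.0]
contact_force: [-4.9, 1.2, 12.1]
gripper_width: 0.0302
```

```bash
python3 -m inch '0 0 0 0 0 0 0.45; 0 0 0 0 0 0 0.45; 0 0 0 0 0 0 0.45; 0 0 -0.01 0 0 0 0.45; 0 0 -0.03 0 0 0 0.45; 0 0 -0.04 0 0 0 0.45; 0 0 -0.037 0 0 0 0.45; -0.03 -0.001 0 0 0 0 0.75; -0.03 -0.001 0 0 0 0 0.75; -0.03 -0.001 0 0 0 0 0.75; -0.03 -0.001 0 0 0 0 0.75; -0.032 -0.0015 0 0 0 0 0.75; 0 0 0 0 0 0 0.75; 0 0 0 0 0 0 0.75; 0 0 0 0 0 0 0.75'
python3 - <<'E'
from h import *
p,im=look("w15",[("striker",.012),("coin_1",.015),("bell",.015),("cork",.015),("pawn_1",.03)])
print(unproj(p,(323,190),.012))
E
```

```text
time_s: 21.25
tcp_pos: [0.4805, -0.0108, 0.0937]
eef_rot: [-180.0, -0.1, 0.1]
contact_force: [-0.1, 0.0, 0.7]
gripper_width: 0.0659
tcp [ 0.4805 -0.0108  0.0937] rot [-1.7998e+02 -1.1000e-01  5.0000e-02]
coin_1 [329.6  17.4] 0.56 [ 0.6301 -0.0149]
bell [218.8 151.6] 0.85 [0.5237 0.0835]
cork [407.2 141.1] 0.84 [ 0.533  -0.0841]
pawn_1 [161.7 215.7] 0.76 [0.4684 0.1344]
pawn_1 [ 90.3 225.5] 0.66 [0.4591 0.2001]
[ 0.48786117 -0.00957056  0.012     ]
```

View pics/w15.png

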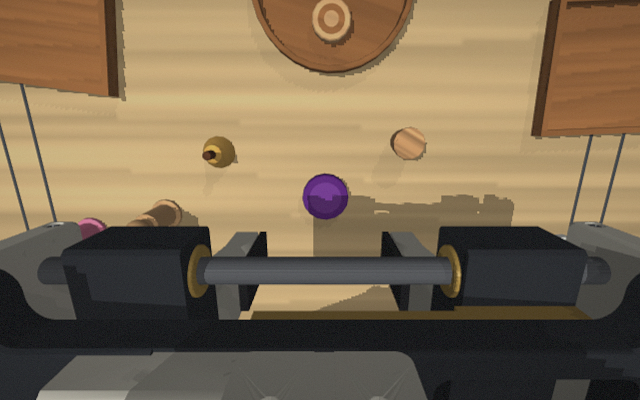

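```bash
python3 -m inch '0.001 0.001 0.02 0 0 0 0.75; 0 0 0.03 0 0 0 0.75; 0 0 0.03 0 0 0 0.75; 0 0 0.02 0 0 0 0.75; 0 0 0.012 0 0 0 0.75; 0 0 0.006 0 0 0 0.7; 0 0 0.0012 0 0 0 0.7; 0 0 0 0 0 0 0.7' 15
python3 - <<'E'
from h import *
import cv2
cv2.imwrite("pics/w16.png",r.capture("wrist")[:,:,::-1])
s=r.get_state(); print(s["tcp_pos"],s["contact_force"],s["gripper_width"])
E
```

```text
time_s: 22.22
tcp_pos: [0.481, -0.0121, -0.0265]
eef_rot: [180.0, 0.0, 0.0]
contact_force: [-0.5, 0.4, -0.9]
gripper_width: 0.0614
[ 0.48137291 -0.01197801 -0.02597761] [-0.7980386   0.31813413  0.93694511] 0.06133287452660131
```

View pics/w16.png

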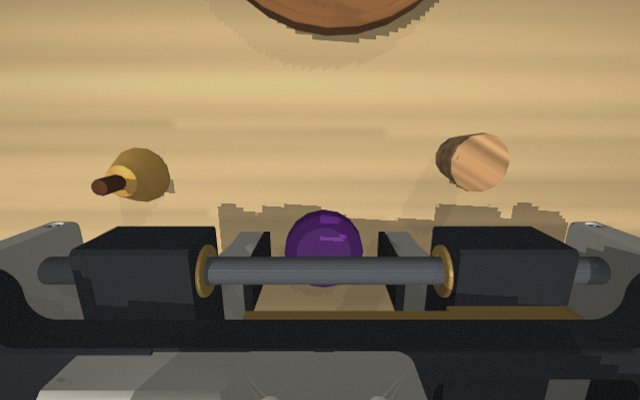

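```bash
python3 -m inch '0 0 0.0005 0 0 0 0.6; 0 0 0 0 0 0 0.5; 0 0 0 0 0 0 0.4; 0 0 0 0 0 0 0.4; 0 0 0 0 0 0 0.4; 0 0 0 0 0 0 0.4; 0 0 0 0 0 0 0.4; 0 0 0 0 0 0 0.4; 0 0 0 0 0 0 0.4' 15
python3 -m inch '0 0 -0.005 0 0 0 0.4; 0 0 -0.02 0 0 0 0.4; 0 0 -0.03 0 0 0 0.4; 0 0 -0.035 0 0 0 0.4; 0 0 -0.03 0 0 0 0.4; 0.0125 0.03 0 0 0 0 0.4; 0.0125 0.03 0 0 0 0 0.4; 0.0125 0.03 0 0 0 0 0.4; 0.0125 0.03 0 0 0 0 0.4; 0.0125 0.03 0 0 0 0 0.4; 0.0125 0.03 0 0 0 0 0.4; 0.0125 0.03 0 0 0 0 0.4; 0.0125 0.03 0 0 0 0 0.4; 0 0 0 0 0 0 0.4; 0 0 0 0 0 0 0.4; 0 0 0 0 0 0 0.4' 15
python3 - <<'E'
from h import *
p,im=look("w17",[("square_tray",.01),("striker",.01)])
E
```

```text
time_s: 23.02
tcp_pos: [0.4812, -0.0119, -0.0264]
eef_rot: [-180.0, -0.1, 0.0]
contact_force: [-0.9, -0.4, 7.7]
gripper_width: 0.0427
time_s: 24.35
tcp_pos: [0.5801, -0.2521, 0.0927]
eef_rot: [-180.0, 0.1, -0.0]
contact_force: [0.0, 0.5, 0.8]
gripper_width: 0.0419
tcp [ 0.5801 -0.2521  0.0927] rot [-1.7998e+02  6.0000e-02 -4.0000e-02]
square_tray [330.5 169.9] 0.7 [ 0.6058 -0.2572]
```

View pics/w17.png

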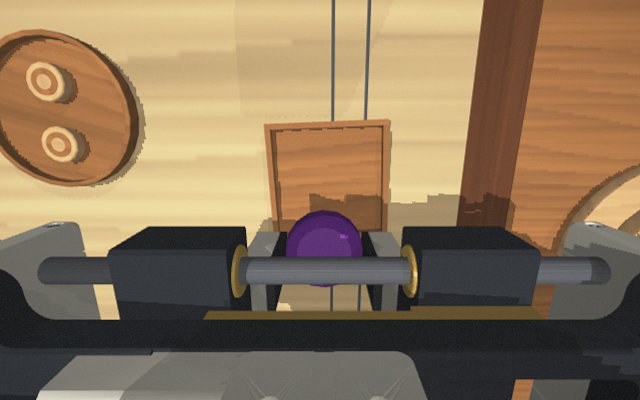

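Run:
```python
from h import *
p=r.camera_params("wrist")
a=unproj(p,(264,124),.014);b=unproj(p,(390,119.5),.014); e=(b-a)/np.linalg.norm(b-a); n=np.array([e[1],-e[0],0]); n*=-np.sign(n[0])
print(a,b,np.linalg.norm(b-a),(a+b)/2+.055*n, np.degrees(np.arctan2(e[0],-e[1])))
```

```text
[ 0.64720264 -0.19824713  0.014     ] [ 0.65113528 -0.30825306  0.014     ] 0.11007619741426891 [ 0.59420407 -0.25521506  0.014     ] 2.0474182894095225
```

```bash
python3 -m inch '0.014 0.003 0 0 0 0 0.4; 0 0 0.02 0 0 0 0.4; 0 0 0.03 0 0 0 0.4; 0 0 0.03 0 0 0 0.4; 0 0 0.02 0 0 0 0.4; 0 0 0.008 0 0 0 0.4; 0 0 0.003 0 0 0 0.4; 0 0 0 0 0 0 0.4; 0 0 0 0 0 0 0.4' 15
python3 -m inch '0 0 0.001 0 0 0 0.4; 0 0 0 0 0 0 0.4; 0 0 0 0 0 0 0.4'; python3 -m inch '0 0 0.001 0 0 0 0.4; 0 0 0 0 0 0 0.4; 0 0 0 0 0 0 0.4'
```

```text
time_s: 25.25
tcp_pos: [0.596, -0.255, -0.0164]
eef_rot: [180.0, -0.1, 0.1]
contact_force: [0.9, 0.4, -0.3]
gripper_width: 0.0419
time_s: 25.5
tcp_pos: [0.5954, -0.2552, -0.0179]
eef_rot: [180.0, -0.1, 0.0]
contact_force: [-1.0, -0.1, -0.2]
gripper_width: 0.0425
time_s: 25.75
tcp_pos: [0.5948, -0.2551, -0.0199]
eef_rot: [180.0, -0.0, 0.0]
contact_force: [-0.5, -0.0, -1.1]
gripper_width: 0.0425
```

```bash
python3 -m inch '0 0 0.001 0 0 0 0.4; 0 0 0 0 0 0 0.4; 0 0 0 0 0 0 0.4'; python3 -m inch '0 0 0.0007 0 0 0 0.4; 0 0 0 0 0 0 0.4; 0 0 0 0 0 0 0.4';  python3 - <<'E'
from h import *
import cv2
cv2.imwrite("pics/w18.png",r.capture("wrist")[:,:,::-1])
s=r.get_state(); print(s["tcp_pos"],s["contact_force"],s["gripper_width"])
E
```

```text
time_s: 26.0
tcp_pos: [0.5947, -0.2551, -0.0211]
eef_rot: [-180.0, 0.0, 0.0]
contact_force: [0.6, 0.6, -1.0]
gripper_width: 0.0424
time_s: 26.25
tcp_pos: [0.5949, -0.2551, -0.0213]
eef_rot: [180.0, -0.0, 0.0]
contact_force: [-2.7, 1.0, 4.4]
gripper_width: 0.0419
[ 0.59487514 -0.2551081  -0.02127625] [-0.78377035  0.48275711  3.15581179] 0.04260398583885489
```

View pics/w18.png

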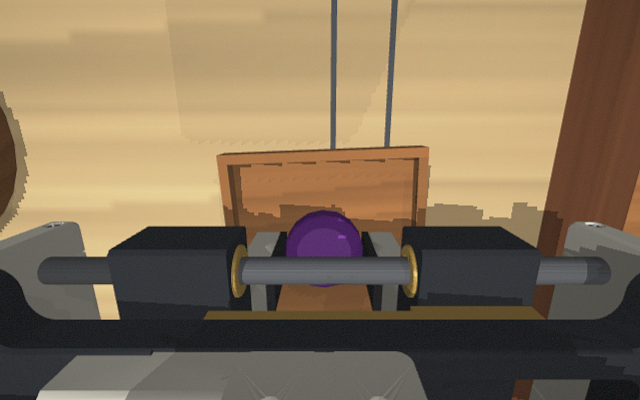

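```bash
python3 -m inch '0 0 0 0 0 0 0.54; 0 0 0 0 0 0 0.54; 0 0 0 0 0 0 0.54; 0 0 -0.01 0 0 0 0.54; 0 0 -0.03 0 0 0 0.54; 0 0 -0.036 0 0 0 0.54; 0 0 -0.03 0 0 0 0.54; 0 0 -0.03 0 0 0 0.6; -0.0278 -0.0187 0 0 0 0 0.65; -0.0278 -0.0187 0 0 0 0 0.65; -0.0278 -0.0187 0 0 0 0 0.65; -0.0278 -0.0187 0 0 0 0 0.65; -0.0278 -0.0187 0 0 0 0 0.65; -0.0278 -0.0187 0 0 0 0 0.65; 0 0 0 0 0 0 0.65; 0 0 0 0 0 0 0.65; 0 0 0 0 0 0 0.65'
python3 - <<'E'
from h import *
p,im=look("w19",[("pawn_1",.03),("cork",.015)])
E
```

```text
time_s: 27.72
tcp_pos: [0.4289, -0.1428, 0.1154]
eef_rot: [180.0, -0.1, 0.1]
contact_force: [0.7, 0.4, -0.0]
gripper_width: 0.0567
tcp [ 0.4289 -0.1428  0.1154] rot [ 1.7999e+02 -1.3000e-01  7.0000e-02]
pawn_1 [ 27.9 159.9] 0.87 [0.4637 0.1304]
pawn_1 [325.7 192.7] 0.59 [ 0.4327 -0.1443]
cork [256.6  81.1] 0.79 [ 0.5335 -0.0813]
```

View pics/w19.png

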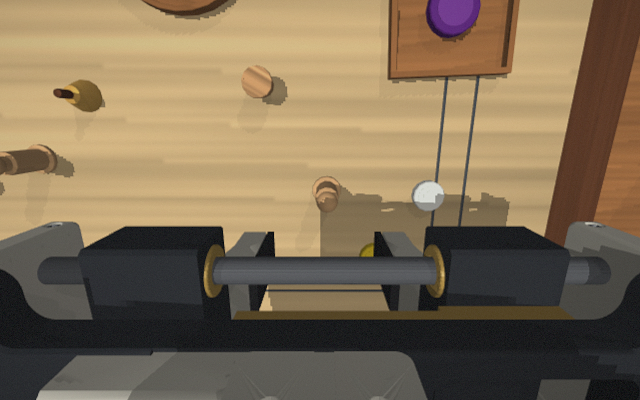

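Run:
```python
from h import *
import cv2
p=r.camera_params("wrist")
im=cv2.imread("pics/w19.png")[165:225,290:370]; cv2.imwrite("pics/w19c.png",cv2.resize(im,None,fx=7,fy=7,interpolation=cv2.INTER_CUBIC))
print(unproj(p,(326,190),.004),unproj(p,(326,204),.05))
```

```text
[ 0.42909429 -0.14499805  0.004     ] [ 0.42700576 -0.144659    0.05      ]
```

View pics/w19c.png

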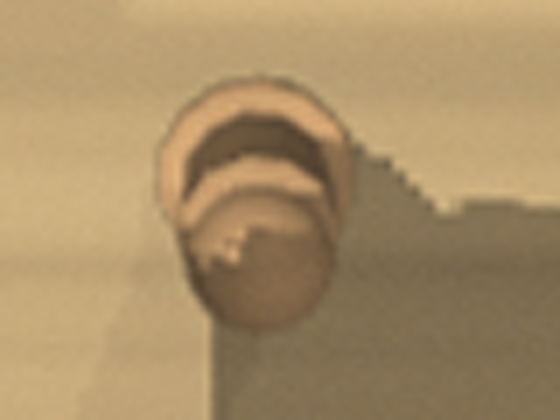

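```bash
python3 -m inch '0 0.002 0.03 0 0 0 0.65; 0 0 0.03 0 0 0 0.65; 0 0 0.03 0 0 0 0.65; 0 0 0.02 0 0 0 0.65; 0 0 0.004 0 0 0 0.65; 0 0 0 0 0 0 0.65; 0 0 0 0 0 0 0.65'
python3 -m inch '0 0 0.003 0 0 0 0.65; 0 0 0.003 0 0 0 0.65; 0 0 0 0 0 0 0.65; 0 0 0 0 0 0 0.65'
python3 - <<'E'
from h import *
import cv2
cv2.imwrite("pics/w20.png",r.capture("wrist")[:,:,::-1])
cv2.imwrite("pics/s20.png",r.capture("scene")[:,:,::-1])
s=r.get_state(); print(s["tcp_pos"],s["contact_force"])
a=cv2.imread("pics/s20.png")[100:220,180:330];b=cv2.imread("pics/w20.png")[180:300,240:390]
cv2.imwrite("pics/m20.png",cv2.resize(np.hstack([a,b]),None,fx=2.66,fy=2.66,interpolation=cv2.INTER_CUBIC))
E
```

```text
time_s: 28.45
tcp_pos: [0.4287, -0.1452, 0.0008]
eef_rot: [180.0, 0.0, 0.0]
contact_force: [-0.3, 0.3, 0.2]
gripper_width: 0.057
time_s: 28.78
tcp_pos: [0.4284, -0.1449, -0.0051]
eef_rot: [-180.0, -0.1, 0.0]
contact_force: [-0.5, 0.0, 0.4]
gripper_width: 0.0571
[ 0.42831667 -0.14486026 -0.00518864] [ 0.43847214  0.51786802 -0.50428202]
```

View pics/m20.png

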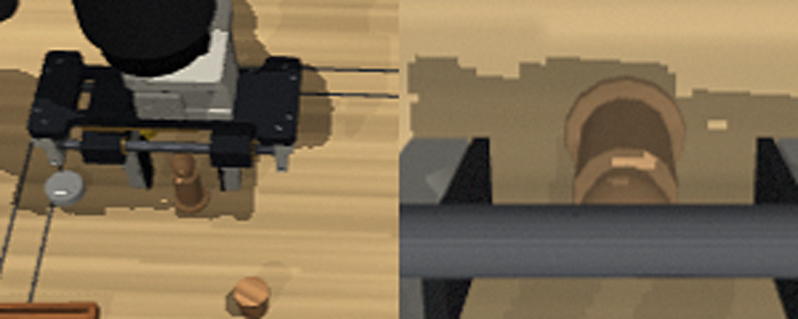

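```bash
python3 -m inch '0 0 0.002 0 0 0 0.65; 0 0 0.002 0 0 0 0.65; 0 0 0 0 0 0 0.65'; python3 -m inch '0 0 0.002 0 0 0 0.65; 0 0 0.002 0 0 0 0.65; 0 0 0 0 0 0 0.65'; python3 -m inch '0 0 0.001 0 0 0 0.65; 0 0 0.001 0 0 0 0.65; 0 0 0 0 0 0 0.65; 0 0 0 0 0 0 0.65'
python3 - <<'E'
from h import *
import cv2
cv2.imwrite("pics/w21.png",r.capture("wrist")[:,:,::-1])
cv2.imwrite("pics/s21.png",r.capture("scene")[:,:,::-1])
s=r.get_state(); print(s["tcp_pos"],s["contact_force"])
a=cv2.imread("pics/s21.png")[100:220,180:330];b=cv2.imread("pics/w21.png")[180:300,240:390]
cv2.imwrite("pics/m21.png",cv2.resize(np.hstack([a,b]),None,fx=2.66,fy=2.66,interpolation=cv2.INTER_CUBIC))
E
```

```text
time_s: 29.13
tcp_pos: [0.4278, -0.1449, -0.01]
eef_rot: [-180.0, 0.0, 0.0]
contact_force: [-0.2, 0.0, -0.4]
gripper_width: 0.0571
time_s: 29.38
tcp_pos: [0.4277, -0.1449, -0.0141]
eef_rot: [180.0, 0.0, 0.0]
contact_force: [0.0, 0.3, -0.6]
gripper_width: 0.0568
time_s: 29.72
tcp_pos: [0.428, -0.1449, -0.0157]
eef_rot: [180.0, 0.0, 0.0]
contact_force: [-0.3, 0.0, -0.1]
gripper_width: 0.0566
[ 0.42804359 -0.14490016 -0.01559997] [ 0.34944754  0.2496244  -0.20910215]
```

View pics/m21.png

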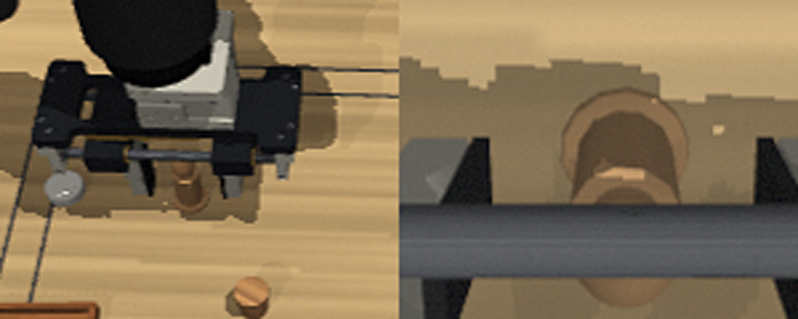

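```bash
python3 -m inch '0 0 0 0 0 0 0.4; 0 0 0 0 0 0 0.3; 0 0 0 0 0 0 0.2; 0 0 0 0 0 0 0.15; 0 0 0 0 0 0 0.15; 0 0 0 0 0 0 0.15; 0 0 0 0 0 0 0.15; 0 0 0 0 0 0 0.15; 0 0 0 0 0 0 0.15; 0 0 0 0 0 0 0.15; 0 0 0 0 0 0 0.15' 15
python3 -m inch '0 0 -0.005 0 0 0 0.15; 0 0 -0.02 0 0 0 0.15; 0 0 -0.03 0 0 0 0.15; 0 0 -0.03 0 0 0 0.15; 0 0 -0.03 0 0 0 0.15; 0 0 -0.03 0 0 0 0.15; 0 0 0 0 0 0 0.15; 0 0 0 0 0 0 0.15' 15
python3 - <<'E'
from h import *
import cv2
cv2.imwrite("pics/w22.png",r.capture("wrist")[:,:,::-1])
cv2.imwrite("pics/s22.png",r.capture("scene")[:,:,::-1])
s=r.get_state(); print(s["tcp_pos"],s["contact_force"],s["gripper_width"])
a=cv2.imread("pics/s22.png")[60:220,180:330];b=cv2.imread("pics/w22.png")[170:330,240:390]
cv2.imwrite("pics/m22.png",cv2.resize(np.hstack([a,b]),None,fx=2.66,fy=2.66,interpolation=cv2.INTER_CUBIC))
E
```

```text
time_s: 30.73
tcp_pos: [0.428, -0.1449, -0.0156]
eef_rot: [180.0, -0.0, 0.0]
contact_force: [0.2, -0.4, -0.4]
gripper_width: 0.0214
time_s: 31.4
tcp_pos: [0.4292, -0.1448, 0.1314]
eef_rot: [-180.0, -0.3, 0.0]
contact_force: [-0.2, 0.0, -1.0]
gripper_width: 0.0217
[ 0.4273221  -0.14480232  0.1289607 ] [ 0.42401403  1.04847417 -0.57873814] 0.02126850538402783
```

View pics/m22.png

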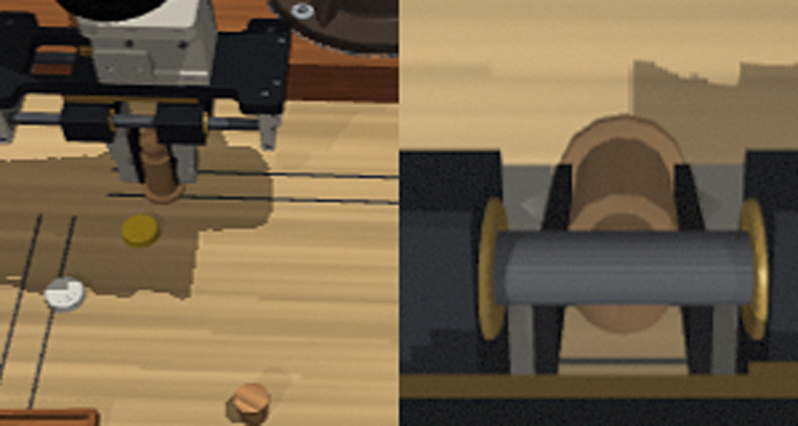

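```bash
python3 -m inch '0.01 -0.02 0 0 0 0 0.15; 0.014 -0.027 0 0 0 0 0.15; 0.014 -0.027 0 0 0 0 0.15; 0.014 -0.027 0 0 0 0 0.15; 0.014 -0.027 0 0 0 0 0.15; 0.014 -0.027 0 0 0 0 0.15; 0.014 -0.027 0 0 0 0 0.15; 0.014 -0.027 0 0 0 0 0.15; 0.014 -0.027 0 0 0 0 0.15; 0.014 -0.027 0 0 0 0 0.15; 0.014 -0.027 0 0 0 0 0.15; 0.014 -0.027 0 0 0 0 0.15; 0.014 -0.027 0 0 0 0 0.15; 0.01 -0.03 0 0 0 0 0.15; 0 0 0 0 0 0 0.15; 0 0 0 0 0 0 0.15; 0 0 0 0 0 0 0.15' 15
python3 - <<'E'
from h import *
p,im=look("w23",[("long_tray",.01)])
E
```

```text
time_s: 32.92
tcp_pos: [0.6149, 0.2286, 0.1273]
eef_rot: [179.9, 0.2, 0.0]
contact_force: [0.7, -0.7, 0.2]
gripper_width: 0.0219
tcp [0.6149 0.2286 0.1273] rot [1.7989e+02 1.7000e-01 3.0000e-02]
long_tray [308.  164.9] 0.65 [0.64  0.245]
```

View pics/w23.png

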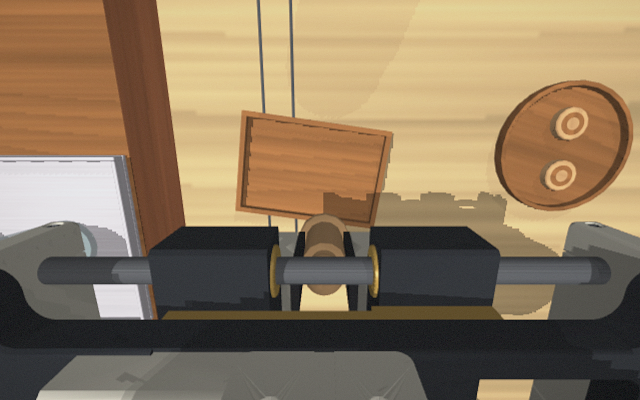

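Run:
```python
from h import *
p=r.camera_params("wrist")
q=[unproj(p,c,.014) for c in ((243,111),(393,132),(376,228),(235,211))]
for a in q: print(np.round(a,4))
print([round(np.linalg.norm(q[i]-q[(i+1)%4]),4) for i in range(4)])
e=(q[0]-q[1])/np.linalg.norm(q[0]-q[1]); c=np.mean(q,0); print("c",c,"e",e)
for d in (.03,-.03): print(c+d*e)
```

```text
[0.6937 0.3075 0.014 ]
[0.6737 0.1595 0.014 ]
[0.572  0.1718 0.014 ]
[0.5914 0.3235 0.014 ]
[np.float64(0.1494), np.float64(0.1024), np.float64(0.1529), np.float64(0.1036)]
c [0.63269367 0.24057318 0.014     ] e [0.13442414 0.99092389 0.        ]
[0.63672639 0.27030089 0.014     ]
[0.62866095 0.21084546 0.014     ]
```

```bash
python3 -m inch '0.011 -0.021 0 0 0 0 0.15; 0.011 -0.0214 0 0 0 0 0.15; 0 0 0.02 0 0 0 0.15; 0 0 0.03 0 0 0 0.15; 0 0 0.03 0 0 0 0.15; 0 0 0.03 0 0 0 0.15; 0 0 0.015 0 0 0 0.15; 0 0 0.004 0 0 0 0.15; 0 0 0 0 0 0 0.15; 0 0 0 0 0 0 0.15; 0 0 0 0 0 0 0.15' 15
python3 - <<'E'
from h import *
import cv2
cv2.imwrite("pics/w24.png",r.capture("wrist")[:,:,::-1])
s=r.get_state(); print(s["tcp_pos"],s["contact_force"],s["gripper_width"])
E
```

```text
time_s: 33.93
tcp_pos: [0.639, 0.2719, 0.0024]
eef_rot: [-179.9, -0.1, 0.0]
contact_force: [-0.3, 0.6, 0.3]
gripper_width: 0.0216
[0.63898823 0.27205213 0.00238018] [-0.17715424  0.10971402 -0.06974361] 0.021765346177127907
```

View pics/w24.png

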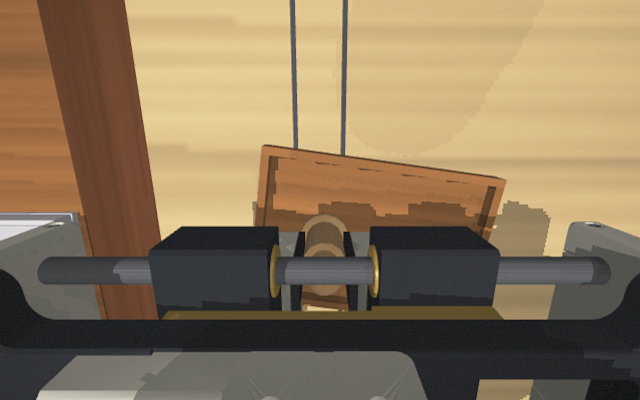

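```bash
python3 -m inch '0 0 0.004 0 0 0 0.15; 0 0 0.003 0 0 0 0.15; 0 0 0.002 0 0 0 0.15; 0 0 0.001 0 0 0 0.15; 0 0 0 0 0 0 0.15; 0 0 0 0 0 0 0.15' 15; python3 -m inch '0 0 0.001 0 0 0 0.15; 0 0 0 0 0 0 0.15; 0 0 0 0 0 0 0.15'; python3 -m inch '0 0 0.001 0 0 0 0.15; 0 0 0 0 0 0 0.15; 0 0 0 0 0 0 0.15'
```

```text
time_s: 34.48
tcp_pos: [0.6379, 0.2715, -0.0098]
eef_rot: [180.0, 0.0, 0.0]
contact_force: [0.0, 0.2, -0.7]
gripper_width: 0.0213
time_s: 34.73
tcp_pos: [0.6381, 0.2716, -0.0105]
eef_rot: [-180.0, -0.0, 0.0]
contact_force: [0.4, -0.1, 0.3]
gripper_width: 0.0215
time_s: 34.98
tcp_pos: [0.6381, 0.2716, -0.0106]
eef_rot: [-180.0, -0.0, 0.0]
contact_force: [-1.4, -0.6, 6.9]
gripper_width: 0.0217
```

```bash
python3 -m inch '0 0 0 0 0 0 0.25; 0 0 0 0 0 0 0.3; 0 0 0 0 0 0 0.37; 0 0 0 0 0 0 0.37; 0 0 -0.01 0 0 0 0.37; 0 0 -0.025 0 0 0 0.37; 0 0 -0.03 0 0 0 0.37; 0 0 -0.03 0 0 0 0.37; 0 0 -0.033 0 0 0 0.45; -0.0247 0.0181 0 0 0 0 0.6; -0.0247 0.0181 0 0 0 0 0.6; -0.0247 0.0181 0 0 0 0 0.6; -0.0247 0.0181 0 0 0 0 0.6; -0.0247 0.0181 0 0 0 0 0.6; -0.0247 0.0181 0 0 0 0 0.6; -0.0247 0.0181 0 0 0 0 0.6; 0 0 0 0 0 0.12 0.6; 0 0 0 0 0 0.12 0.6; 0 0 0 0 0 0.12 0.6'
python3 -m inch '0 0 0 0 0 0.12 0.6; 0 0 0 0 0 0.12 0.6; 0 0 0 0 0 0.12 0.6; 0 0 0 0 0 0.12 0.6; 0 0 0 0 0 0.12 0.6; 0 0 0 0 0 0.12 0.6; 0 0 0 0 0 0.12 0.6; 0 0 0 0 0 0.12 0.6; 0 0 0 0 0 0.12 0.6; 0 0 0 0 0 0.131 0.6; 0 0 0 0 0 0 0.6; 0 0 0 0 0 0 0.6'
python3 - <<'E'
from h import *
import cv2
p,im=look("w25",[("pawn_1",.03),("bell",.015)])
cv2.imwrite("pics/s25.png",r.capture("scene")[:,:,::-1])
E
```

```text
time_s: 36.57
tcp_pos: [0.465, 0.1447, 0.1176]
eef_rot: [-179.9, -0.1, -20.9]
contact_force: [0.4, 0.3, -0.3]
gripper_width: 0.0525
time_s: 37.57
tcp_pos: [0.4652, 0.1449, 0.1169]
eef_rot: [-180.0, 0.0, -89.4]
contact_force: [-0.5, -0.5, 0.7]
gripper_width: 0.0527
tcp [0.4652 0.1449 0.1169] rot [-1.7997e+02  2.0000e-02 -8.9430e+01]
pawn_1 [325.7 193.3] 0.88 [0.4624 0.142 ]
pawn_1 [345.2 250.9] 0.76 [0.442  0.2016]
bell [266.  133.5] 0.88 [0.5201 0.0874]
```

View pics/w25.png

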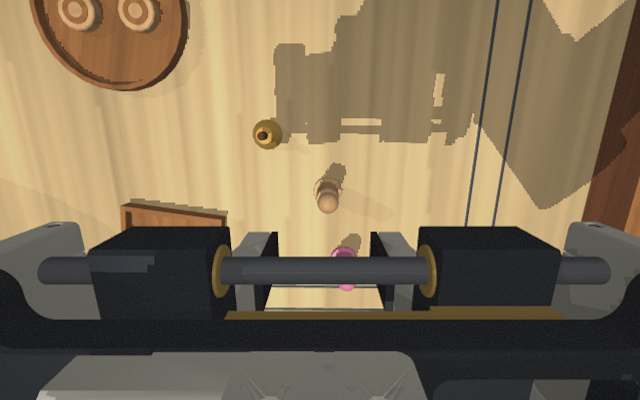

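View pics/s25.png

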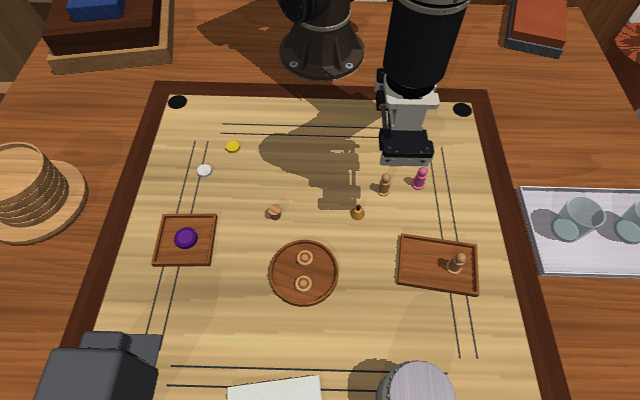

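Run:
```python
from h import *
import cv2
p=r.camera_params("wrist")
im=cv2.imread("pics/w25.png")[165:225,290:370]; cv2.imwrite("pics/w25c.png",cv2.resize(im,None,fx=7,fy=7,interpolation=cv2.INTER_CUBIC))
print(unproj(p,(326,190),.004),unproj(p,(328,202.5),.05), proj(p,[.465,.145,.004]))
```

```text
[0.46184632 0.14465659 0.004     ] [0.46037123 0.14542671 0.05      ] [322.97240402 190.29560534]
```

View pics/w25c.png

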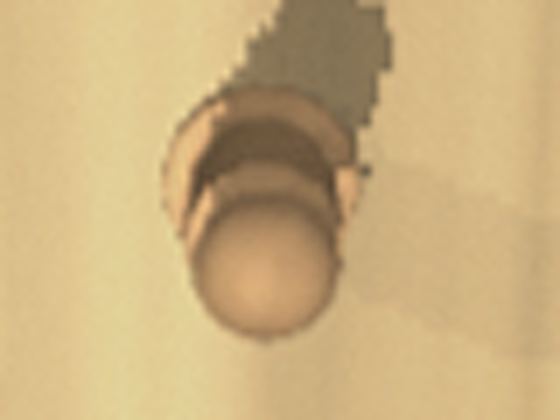

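```bash
python3 -m inch '0 0.004 0.03 0 0 0 0.6; 0 0 0.03 0 0 0 0.6; 0 0 0.03 0 0 0 0.6; 0 0 0.02 0 0 0 0.6; 0 0 0.008 0 0 0 0.6; 0 0 0.004 0 0 0 0.6; 0 0 0 0 0 0 0.6; 0 0 0 0 0 0 0.6; 0 0 0 0 0 0 0.6'
python3 - <<'E'
from h import *
import cv2
cv2.imwrite("pics/w26.png",r.capture("wrist")[:,:,::-1])
s=r.get_state(); print(s["tcp_pos"],s["contact_force"],s["gripper_width"])
E
```

```text
time_s: 38.52
tcp_pos: [0.4619, 0.1454, -0.0044]
eef_rot: [-179.9, 0.1, -89.6]
contact_force: [-0.4, -0.3, -0.0]
gripper_width: 0.0524
[ 0.46188987  0.14542149 -0.00441398] [ 0.7922216  -0.7155253  -0.62510652] 0.05260596911356422
```

View pics/w26.png

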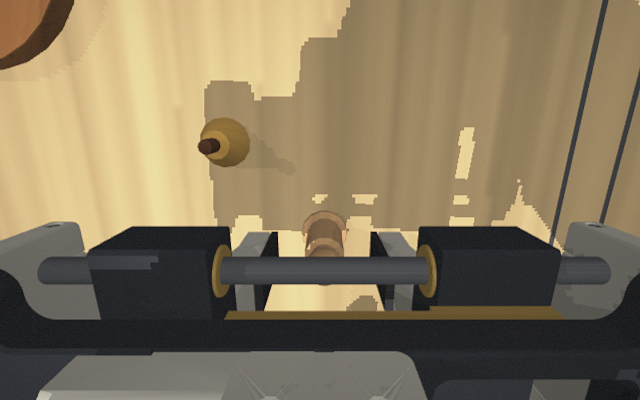

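Centred. Down the rest of the way, then grip.

```bash
python3 -m inch '0 0 0.004 0 0 0 0.6; 0 0 0.003 0 0 0 0.6; 0 0 0.002 0 0 0 0.6; 0 0 0.0015 0 0 0 0.6; 0 0 0 0 0 0 0.6; 0 0 0 0 0 0 0.6'
python3 -m inch '0 0 0 0 0 0 0.4; 0 0 0 0 0 0 0.3; 0 0 0 0 0 0 0.2; 0 0 0 0 0 0 0.15; 0 0 0 0 0 0 0.15; 0 0 0 0 0 0 0.15; 0 0 0 0 0 0 0.15; 0 0 0 0 0 0 0.15; 0 0 0 0 0 0 0.15; 0 0 0 0 0 0 0.15' 15
python3 -m inch '0 0 -0.005 0 0 0 0.15; 0 0 -0.02 0 0 0 0.15; 0 0 -0.03 0 0 0 0.15; 0 0 -0.03 0 0 0 0.15; 0 0 -0.03 0 0 0 0.15; 0 0 -0.03 0 0 0 0.15; 0 0 0 0 0 0 0.15; 0 0 0 0 0 0 0.15' 15
python3 - <<'E'
from h import *
import cv2
cv2.imwrite("pics/w27.png",r.capture("wrist")[:,:,::-1])
s=r.get_state(); print(s["tcp_pos"],s["contact_force"],s["gripper_width"])
E
```

```text
time_s: 39.07
tcp_pos: [0.461, 0.1447, -0.0163]
eef_rot: [180.0, -0.0, -89.7]
contact_force: [0.7, -0.1, -0.2]
gripper_width: 0.0527
time_s: 39.9
tcp_pos: [0.4611, 0.1448, -0.0161]
eef_rot: [-180.0, 0.0, -89.7]
contact_force: [0.3, 0.1, 0.3]
gripper_width: 0.0215
time_s: 40.57
tcp_pos: [0.4619, 0.1455, 0.1309]
eef_rot: [-179.8, 0.2, -89.7]
contact_force: [-0.4, -0.2, -1.3]
gripper_width: 0.0216
[0.46095356 0.14490546 0.12938055] [-0.36400282 -0.61447801 -0.94398015] 0.021348101442509385
```

View pics/w27.png

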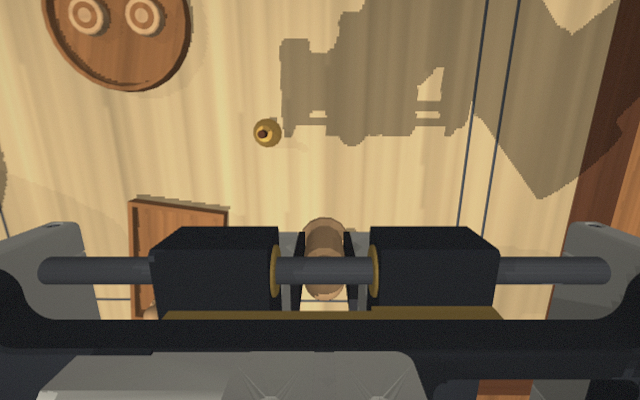

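```bash
python3 -m inch '-0.006 -0.0166 0 0 0 0 0.15; -0.009 -0.0249 0 0 0 0 0.15; -0.009 -0.0249 0 0 0 0 0.15; -0.009 -0.0249 0 0 0 0 0.15; -0.009 -0.0249 0 0 0 0 0.15; -0.009 -0.0249 0 0 0 0 0.15; -0.009 -0.0249 0 0 0 0 0.15; 0 0 0 0 0 0 0.15; 0 0 0 0 0 0 0.15; 0 0 0.02 0 0 0 0.15; 0 0 0.03 0 0 0 0.15; 0 0 0.03 0 0 0 0.15; 0 0 0.02 0 0 0 0.15; 0 0 0 0 0 0 0.15; 0 0 0 0 0 0 0.15' 15
python3 - <<'E'
from h import *
import cv2
cv2.imwrite("pics/w28.png",r.capture("wrist")[:,:,::-1])
cv2.imwrite("pics/s28.png",r.capture("scene")[:,:,::-1])
s=r.get_state(); print(s["tcp_pos"],s["eef_rot"],s["contact_force"],s["gripper_width"])
a=cv2.imread("pics/s28.png")[160:310,360:520]
cv2.imwrite("pics/m28.png",np.hstack([cv2.resize(a,(427,400),interpolation=cv2.INTER_CUBIC),cv2.imread("pics/w28.png")[:,140:500]]))
E
```

```text
time_s: 41.87
tcp_pos: [0.6251, 0.2048, 0.0277]
eef_rot: [179.8, -0.1, -89.6]
contact_force: [0.4, -0.2, 0.4]
gripper_width: 0.0217
[0.62720562 0.20608248 0.03027264] [-1.79918417e+02  2.56771193e-02 -8.96296413e+01] [ 0.56887246  0.38348857 -0.57574272] 0.021194796780204785
```

View pics/m28.png

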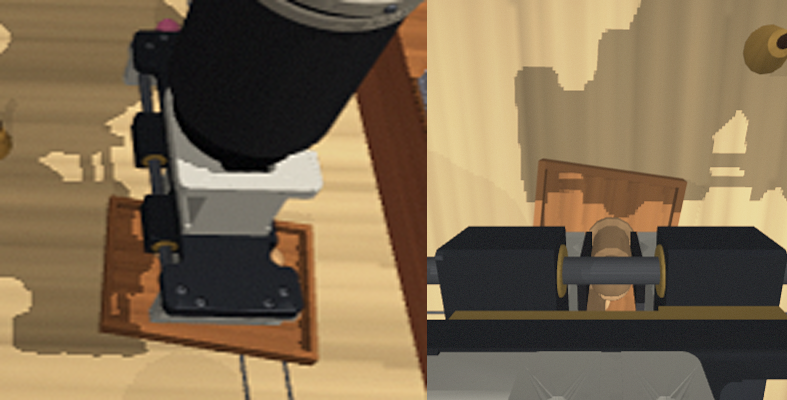

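```bash
python3 -m inch '0.0075 0.001 0 0 0 0 0.15; 0 0 0.012 0 0 0 0.15; 0 0 0.008 0 0 0 0.15; 0 0 0 0 0 0 0.15; 0 0 0 0 0 0 0.15' 15; python3 -m inch '0 0 0.006 0 0 0 0.15; 0 0 0 0 0 0 0.15; 0 0 0 0 0 0 0.15'; python3 -m inch '0 0 0.004 0 0 0 0.15; 0 0 0 0 0 0 0.15; 0 0 0 0 0 0 0.15';python3 -m inch '0 0 0.004 0 0 0 0.15; 0 0 0 0 0 0 0.15; 0 0 0 0 0 0 0.15'
```

```text
time_s: 42.38
tcp_pos: [0.6253, 0.1979, 0.0083]
eef_rot: [179.9, -0.0, -89.7]
contact_force: [-0.1, 0.3, 0.4]
gripper_width: 0.0217
time_s: 42.63
tcp_pos: [0.6255, 0.1982, 0.0025]
eef_rot: [180.0, -0.0, -89.7]
contact_force: [0.2, 0.3, -0.3]
gripper_width: 0.0216
time_s: 42.88
tcp_pos: [0.6256, 0.1982, -0.0014]
eef_rot: [180.0, -0.0, -89.7]
contact_force: [-0.4, -0.3, 0.2]
gripper_width: 0.0218
time_s: 43.13
tcp_pos: [0.6255, 0.1982, -0.0054]
eef_rot: [180.0, -0.0, -89.7]
contact_force: [0.0, 0.4, -0.1]
gripper_width: 0.0214
```

```bash
python3 -m inch '0 0 0.002 0 0 0 0.15; 0 0 0.002 0 0 0 0.15; 0 0 0 0 0 0 0.15; 0 0 0 0 0 0 0.15' 15; python3 -m inch '0 0 0.001 0 0 0 0.15; 0 0 0 0 0 0 0.15; 0 0 0 0 0 0 0.15'; python3 -m inch '0 0 0.001 0 0 0 0.15; 0 0 0 0 0 0 0.15; 0 0 0 0 0 0 0.15'
python3 - <<'E'
from h import *
import cv2
cv2.imwrite("pics/w29.png",r.capture("wrist")[:,:,::-1])
E
```

```text
time_s: 43.47
tcp_pos: [0.6256, 0.1982, -0.0093]
eef_rot: [180.0, -0.0, -89.7]
contact_force: [-1.3, -0.2, 0.2]
gripper_width: 0.0212
time_s: 43.72
tcp_pos: [0.6257, 0.1983, -0.0101]
eef_rot: [180.0, -0.0, -89.7]
contact_force: [-0.7, -0.6, 0.3]
gripper_width: 0.0217
time_s: 43.97
tcp_pos: [0.6259, 0.1983, -0.011]
eef_rot: [-180.0, 0.0, -89.7]
contact_force: [0.5, 0.5, 1.4]
gripper_width: 0.0214
```

View pics/w29.png

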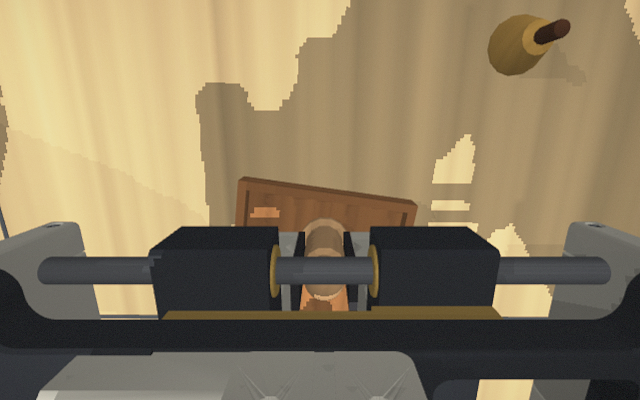

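Pawn 2 is just reaching the floor: 1.4 N at the expected height. One fine step more, then release and rise.

```bash
python3 -m inch '0 0 0.0005 0 0 0 0.15; 0 0 0 0 0 0 0.15; 0 0 0 0 0 0 0.15'; python3 -m inch '0 0 0 0 0 0 0.25; 0 0 0 0 0 0 0.3; 0 0 0 0 0 0 0.38; 0 0 0 0 0 0 0.38; 0 0 -0.01 0 0 0 0.38; 0 0 -0.025 0 0 0 0.38; 0 0 -0.03 0 0 0 0.38; 0 0 -0.03 0 0 0 0.38; 0 0 -0.033 0 0 0 0.45; 0.02 0.035 -0.01 0 0 0 0.6; 0.02 0.035 -0.01 0 0 0 0.6; 0.02 0.035 -0.01 0 0 0 0.6; 0.02 0.035 -0.01 0 0 0 0.6; 0 0.035 0 0 0 0 0.6; 0 0.03 0 0 0 0 0.6; 0 0 0 0 0 0 0.6; 0 0 0 0 0 0 0.6'
python3 - <<'E'
from h import *
import cv2
for n in ("top","scene"):
    cv2.imwrite(f"pics/{n}30.png",r.capture(n)[:,:,::-1])
a=cv2.imread("pics/top30.png")[100:310,140:500]
cv2.imwrite("pics/top30c.png",cv2.resize(a,None,fx=2.2,fy=2.2,interpolation=cv2.INTER_CUBIC))
a=cv2.imread("pics/scene30.png")[120:320,140:500]
cv2.imwrite("pics/scene30c.png",cv2.resize(a,None,fx=2.2,fy=2.2,interpolation=cv2.INTER_CUBIC))
print(r.get_state()["contact_force"])
E
```

```text
time_s: 44.27
tcp_pos: [0.6259, 0.1983, -0.0111]
eef_rot: [-180.0, 0.0, -89.6]
contact_force: [-0.7, -0.5, 5.5]
gripper_width: 0.0218
time_s: 45.68
tcp_pos: [0.4204, 0.117, 0.1578]
eef_rot: [-179.9, 0.1, -89.6]
contact_force: [0.6, 0.8, 0.8]
gripper_width: 0.0528
[-0.39450681 -0.54888899 -0.48398032]
```

View pics/top30c.png

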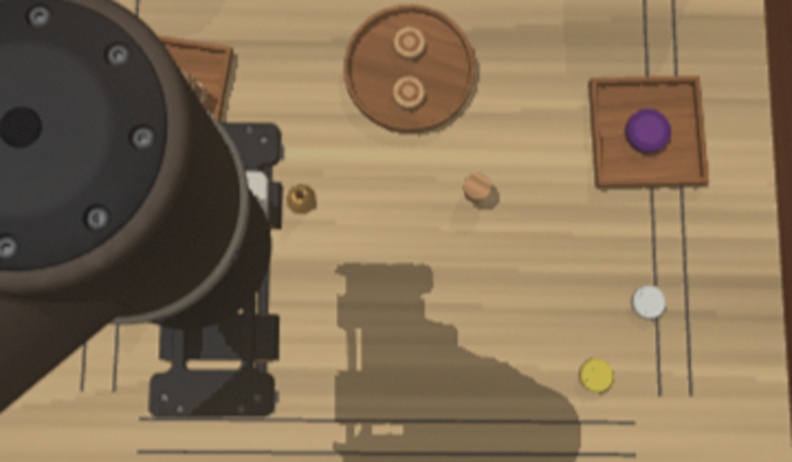

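View pics/scene30c.png

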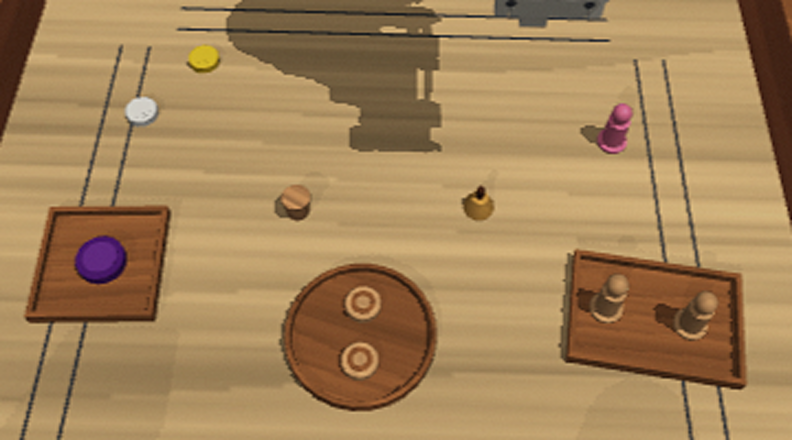

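All pieces are in place: the coins lie side by side in the round tray, the striker is in the square tray, and both pawns stand in the long tray. The bell (301,198) and cork (479,188) show at the same crop pixels as at the start, and the white, yellow and pink look-alikes are untouched.

Run:
```python
from plant import r
print(r.close_job(), r.get_state()["time_s"])
```

```text
the job is handed in; nothing more can be done
the job is handed in; nothing more can be done
```

The job is handed in at about 46 s. In order, I put both beech coins flat side by side in the round tray, the striker flat in the square tray, and both beech pawns upright in the long tray. I lowered each piece until the wrist felt the tray floor (about 1.5 to 12 N) before letting go.

**Last checks:** the scene and top pictures show all five pieces in their trays. The scene view shows the pawns standing; in the top view the arm covered most of the long tray. The bell and cork are at their starting pixels. The white, yellow and pink look-alikes were left alone, and the robot was clear of everything.

**What disagreed:** the real fingertips sit about 30 mm above the reported TCP, so my first two tries at the first coin closed on air above it without disturbing it. I found this from the camera views, stepped down with force checks, and used corrected heights from then on. The fixed cameras and the robot also differed by a few mm, so I took the final positions from the wrist camera.

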